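# Fetch the weighing bottle from behind the reagent bottles

### The job

The low glass weighing bottle stands at the back of the white storage tray, hemmed in by three tall reagent bottles. Stand all three tall bottles in the empty steel tray, then fetch the weighing bottle and set it on the middle of the balance pan, and after that put each tall bottle back on the very spot in the storage tray where it stood. Keep everything upright, set things down rather than drop them, and leave the crucible, the dish and the flask where they are.

Things in the scene. Friction and masses are not known exactly. Their poses are not given: they have to be found in the camera images.
- weigh_bottle: Low clear-glass weighing bottle with a frosted lid, one rigid piece, 55 to 100 g: body 50 mm in diameter up to 32 mm, lid flange 52 mm in diameter from 32 to 37 mm, dome, then a knob 18 mm in diameter at 50 to 56 mm; 58 mm tall. Origin: centre of the underside, z up. In the middle of the storage tray's back row, only 5 to 18 mm from each tall bottle: no room for fingers until they are gone.
- narrow_bottle: Round amber-glass reagent bottle with a narrow black cap, 0.24 to 0.42 kg, 128 mm tall: straight body 56 mm in diameter up to 92 mm, sloping shoulder to 106 mm, cap 32 mm in diameter from 106 to 128 mm. Origin: centre of the underside, z up. Starts in one of three places of the storage tray: back left, back right or front middle.
- wide_jar: Round amber-glass wide-mouth jar with a wide black cap, 0.25 to 0.45 kg, 112 mm tall: straight body 58 mm in diameter up to 80 mm, cap 53 mm in diameter from 85 to 112 mm. Origin: centre of the underside, z up. Starts in one of the same three places.
- square_bottle: Square amber-glass bottle with a black cap, 0.24 to 0.43 kg, 120 mm tall: body 54 mm x 54 mm (sides along its x and y axes, edges rounded) up to 94 mm, shoulder to 102 mm, round cap 39 mm in diameter from 100 to 120 mm. Origin: centre of the underside, z up. Starts in one of the same three places, its sides within 0.15 rad of the storage tray's.
- storage_tray: White fixed tray with grey liner, 155 (x) x 225 mm (y), rim 16 mm high, floor 4 mm above the origin (centre of the underside). x points to its back, y to its left. Places (pale rings 63 mm wide) at x = 32 (back) and -32 mm (front), y = 64, 0, -64 mm; things stand within 5 mm of them. Back row: tall bottle, weighing bottle, tall bottle; front: crucible or dish, tall bottle, the other.
- side_tray: Empty shallow stainless-steel tray for setting things aside, fixed, 275 mm (its x) x 155 mm (its y), rim 14 mm high and 3 mm thick, floor 3 mm above the origin. Origin: centre of the underside.
- pan: Round steel weighing pan of the white laboratory balance, fixed, 124 mm in diameter. Origin: centre of its top face, 82 mm above the bench; x points to the back of the balance. The balance's housing is 285 mm (x) x 195 mm (y); its centre lies 45 mm in front of the pan's centre (-x), the deck around the pan is 68 mm above the bench.
- crucible: Bystander: small white porcelain crucible with a lid, 45 mm in diameter, 41 mm tall, in a front corner place of the storage tray. Origin: centre of the underside.
- dish: Bystander: small open white porcelain dish, 45 mm in diameter, 22 mm tall, in the other front corner place of the storage tray. Origin: centre of the underside.
- flask: Bystander: clear conical glass flask with a dark stopper, 64 mm in diameter at its foot, 106 mm tall, standing on the bench beyond the trays. Origin: centre of the underside.
Mind the look-alikes: they are no part of the job. Leave any green or purple look-alike of the square_bottle alone.

How it is judged:
On the way, in this order (a step that is already met when the one before it is completed fails the run):
1. all three tall bottles stand released in the steel side tray, the weighing bottle still in its place (x of narrow_bottle in the frame of side_tray between -0.11 and 0.11 m and y of narrow_bottle in the frame of side_tray between -0.05 and 0.05 m and z of narrow_bottle in the frame of side_tray between -0.002 and 0.01 m and angle between each of narrow_bottle, wide_jar, square_bottle's own z axis and vertical below 0.1 rad and linear speed of each of narrow_bottle, wide_jar, square_bottle below 0.02 m/s and contact force between the fingers and narrow_bottle below 0.01 N and x of wide_jar in the frame of side_tray between -0.11 and 0.11 m and y of wide_jar in the frame of side_tray between -0.05 and 0.05 m and z of wide_jar in the frame of side_tray between -0.002 and 0.01 m and contact force between the fingers and wide_jar below 0.01 N and x of square_bottle in the frame of side_tray between -0.11 and 0.11 m and y of square_bottle in the frame of side_tray between -0.05 and 0.05 m and z of square_bottle in the frame of side_tray between -0.002 and 0.01 m and contact force between the fingers and square_bottle below 0.01 N and distance of weigh_bottle from where it was at the start of the episode below 0.015 m), for 0.2 s.
2. the weighing bottle stands released on the middle of the balance pan, the three tall bottles still in the side tray (horizontal distance between weigh_bottle and pan below 0.015 m and z of weigh_bottle in the frame of pan between -0.005 and 0.006 m and angle between each of weigh_bottle, narrow_bottle, wide_jar, square_bottle's own z axis and vertical below 0.1 rad and linear speed of each of weigh_bottle, narrow_bottle, wide_jar, square_bottle below 0.02 m/s and contact force between the fingers and weigh_bottle below 0.01 N and x of narrow_bottle in the frame of side_tray between -0.11 and 0.11 m and y of narrow_bottle in the frame of side_tray between -0.05 and 0.05 m and z of narrow_bottle in the frame of side_tray between -0.002 and 0.01 m and contact force between the fingers and narrow_bottle below 0.01 N and x of wide_jar in the frame of side_tray between -0.11 and 0.11 m and y of wide_jar in the frame of side_tray between -0.05 and 0.05 m and z of wide_jar in the frame of side_tray between -0.002 and 0.01 m and contact force between the fingers and wide_jar below 0.01 N and x of square_bottle in the frame of side_tray between -0.11 and 0.11 m and y of square_bottle in the frame of side_tray between -0.05 and 0.05 m and z of square_bottle in the frame of side_tray between -0.002 and 0.01 m and contact force between the fingers and square_bottle below 0.01 N), for 0.2 s.
At the end, for the whole second after the job is handed in: The weighing bottle stands upright, released and at rest on the balance pan, its centre within 15 mm of the pan's centre, and each of the three tall bottles stands upright, released and at rest within 15 mm of where it stood at the start (horizontal distance between weigh_bottle and pan below 0.015 m and z of weigh_bottle in the frame of pan between -0.005 and 0.006 m and angle between each of weigh_bottle, narrow_bottle, wide_jar, square_bottle's own z axis and vertical below 0.1 rad and linear speed of each of weigh_bottle, narrow_bottle, wide_jar, square_bottle below 0.02 m/s and contact force between the fingers and weigh_bottle below 0.01 N and distance of each of narrow_bottle, wide_jar, square_bottle from where it was at the start of the episode below 0.015 m); the robot touches nothing.
It fails at once if a reagent bottle or the weighing bottle is tipped by more than about 30 degrees (angle between any of narrow_bottle, wide_jar, square_bottle, weigh_bottle's own z axis and vertical above 0.52 rad).
It fails at once if a reagent bottle or the weighing bottle is dropped: it moves faster than 0.7 m/s with no finger touching it (a fall of about 25 mm) ((linear speed of narrow_bottle above 0.7 m/s and contact force between the fingers and narrow_bottle below 0.01 N) or (linear speed of wide_jar above 0.7 m/s and contact force between the fingers and wide_jar below 0.01 N) or (linear speed of square_bottle above 0.7 m/s and contact force between the fingers and square_bottle below 0.01 N) or (linear speed of weigh_bottle above 0.7 m/s and contact force between the fingers and weigh_bottle below 0.01 N)).
It fails at once if the crucible, the dish or the flask is shifted by more than 15 mm or tipped (distance of any of crucible, dish, flask from where it was at the start of the episode above 0.015 m or angle between any of crucible, dish, flask's own z axis and vertical above 0.3 rad).
It also fails if it takes over 152 s, if anything falls off the work surface, if the arm or the gripper's body presses on something with over 40 N, if the wrist force passes 120 N, or if a joint passes its speed limit or range.

### The arm

A 7-joint arm with a two-finger parallel gripper is mounted at the origin on the work surface. World frame = base frame: x ahead of the robot, y to its left, z up, the work surface at z = 0. Lengths are in m, angles in rad, forces in N, time in s.
With the tool pointing down it reaches from about 0.425 to 0.925 m from the base axis. Payload 6.8 kg.
Tool frame: the origin (TCP) lies on the centre line of the jaws, within the pads' length; the fingertips stand 19 mm ahead of it and the grasp point (between the pads) is the TCP; z points along the fingers, y is the line along which they close (so a half turn about z gives the same grasp; the last joint's range is limited). The gripper opens to 85 mm and grips with 20 to 120 N. Pads are 22 mm wide; open, the fingers measure 114 mm over their backs; the gripper's body (76 mm by 85 mm) begins 54 mm behind the grasp point. The pads swing forward as they close: fully open they stand 13 mm farther back than shut.
Start: joints at [-1.406, 0.477, 0.022, 1.555, -0.011, 1.109, -0.083], TCP at [0.182, 0.65, 0.215] pointing down, gripper open.
Joint ranges: [-2.96, 2.96], [-0.34, 2.1], [-1.41, 1.46], [0.24, 2.44], [-1.37, 4.51], [0.17, 1.92], [-2.96, 2.96]. Speed limits (rad/s): [2.39, 2.39, 3.14, 3.14, 3.14, 3.14, 3.14].

### API

Orientations are given as a rotation vector (axis times angle).
In Python, from bench import r gives the robot as it stands. The module is installed in compiled form; this text tells all that it offers.
- The arm moves only by the tool arm_command, never from a script. Its argument "rows" is a list of rows, each an object of numbers: "fingers": the opening, from -1 (shut) to 1 (fully open); "x", "y", "z": the shift along the tool's x, y, z in m; "ax", "ay", "az": the turn, a rotation vector about the tool's x, y, z in degrees. In form: [{"fingers": .., "x": .., "y": .., "z": .., "ax": .., "ay": .., "az": ..}, ...]. A call has 1 to 10 rows; each row shifts and turns the commanded pose from where the row before left it, along the tool's axes as they then stand; what a row does not reach is not made up. A row lasts 1/12 s, in which the tool goes at most 41.7 mm and 7.16 degrees, less where a joint would pass 70% of its speed; a pose out of reach is approached as far as the arm can. A call is refused whole if a number of a shift passes 0.0417 or a number of a turn 7.16, either way. A call with a gripper value outside its range is refused whole. The fingers move at their own pace and stop on an object; "grip_force" is the grip in N (left out, the last holds). Time passes only in rows, so rows that do not move let the fingers close. It gives the time, the measured TCP pose, the force, the opening and the grip force at its end, in the units of the state.
- r.get_obs(): the state, without advancing time (a new reading comes with each control period).
- r.grab_frame(name): name is "scene" or "top"; returns a dict with "frame" (384x512x3 uint8, red, green, blue), "depth" (384x512 float32, m along the optical axis (not along the pixel's ray), 0 where there is no reading), "K" (3x3 intrinsics, pixels), "world_from_camera" (4x4, takes a point from camera to world coordinates). Camera axes: x right, y down, z forward; pixel columns grow to the right and rows downward; lengths in m; the calibration is good to about 2 mm. A picture is of the moment at which its call begins.
- r.hand_in(): hands the job in; it is judged then, once.
The state is a dict: "clock": time; "joints": joint angles; "qvel": joint speeds; "tau": joint torques, N m; "tcp_pos": TCP position; "orientation": TCP orientation; "contact_force": force on the tool from outside, world axes, zero at the start; "moment": the same for the moment, N m; "grip_width": finger opening in m; "gripper_force": force on a finger pad.
Only numpy, scipy, OpenCV 4.12 (cv2) and the standard library are available. Lean on these libraries where they do the work, as an engineer would, in place of code of your own. Each camera call takes 0.05 s, during which the arm holds its last target. There are 200 camera calls.

## Working session

There is one attempt and no reset: what is moved stays moved. The work goes in short steps, Python scripts to look and compute and a tool call to move; the robot and the scene stay as the last step left them, time stands still between calls to the robot, and variables do not carry over. Pictures are saved under pics/ and viewed, at most 14 in all, crops included, and the job is handed in when it is done.

Besides the shell and the picture viewer there is one more tool, called as name([rows], argument=value, ...), one row to a line, values as JSON. arm_command: Moves the arm, as the interface text tells. Its arguments: {"type":"object","properties":{"rows":{"type":"array"},"grip_force":{"type":"number"}},"required":["rows"]}

```bash
mkdir -p pics; cat > h.py <<'E'
import numpy as np, cv2
from bench import r
def grab(n,save=None):
    f=r.grab_frame(n)
    if save: cv2.imwrite('pics/'+save,f['frame'][:,:,::-1])
    K=f['K'];T=f['world_from_camera'];d=f['depth']
    v,u=np.mgrid[:d.shape[0],:d.shape[1]]
    p=np.stack([(u-K[0,2])/K[0,0]*d,(v-K[1,2])/K[1,1]*d,d],-1)@T[:3,:3].T+T[:3,3]
    p[d==0]=np.nan
    return f,p
E
python3 - <<'E'
from h import *
for n in ['scene','top']:
    f,p=grab(n,n+'0.png'); np.savez(n+'0.npz',p=p,rgb=f['frame'],K=f['K'],T=f['world_from_camera'])
    print(n,f['K'],f['world_from_camera'])
print(r.get_obs())
E
```

```text
scene [[440.57019436   0.         260.77354618]
 [  0.         440.57019436 197.57118941]
 [  0.           0.           1.        ]] [[-0.05901455  0.63135408 -0.77324595  1.5979354 ]
 [ 0.99819198  0.04617037 -0.03848452  0.10299738]
 [ 0.01140369 -0.77411906 -0.63293731  0.9629576 ]
 [ 0.          0.          0.          1.        ]]
top [[479.94211363   0.         255.42270509]
 [  0.         479.94211363 194.53440563]
 [  0.           0.           1.        ]] [[-0.00333629 -0.9978547   0.06538254  0.43576229]
 [-0.99973313  0.00482287  0.02259205  0.04568459]
 [-0.02285891 -0.06528972 -0.99760449  1.30570465]
 [ 0.          0.          0.          1.        ]]
{'clock': 0.1, 'joints': array([-1.40609967,  0.47772644,  0.0223518 ,  1.55635011, -0.01151465,
        1.10931482, -0.08312721]), 'qvel': array([ 9.57532114e-04, -4.75795421e-05, -7.81929410e-04, -1.76612576e-03,
        7.24058173e-04,  9.80409870e-04,  1.34572832e-03]), 'tau': array([ 3.58159530e-03, -5.97764075e+01,  1.61343031e+00, -2.81959820e+01,
        1.28064890e-02,  5.01237242e-03, -2.64070246e-05]), 'tcp_pos': array([0.18172408, 0.64949025, 0.21441815]), 'orientation': array([-4.27198736e-01, -3.11229474e+00,  2.61780884e-03]), 'contact_force': array([ 0.34265724, -0.27699362,  0.19479988]), 'moment': array([ 0.0079756 ,  0.02279261, -0.01670475]), 'gripper_force': 0.0, 'grip_width': 0.08513032161117964}
```

View pics/top0.png

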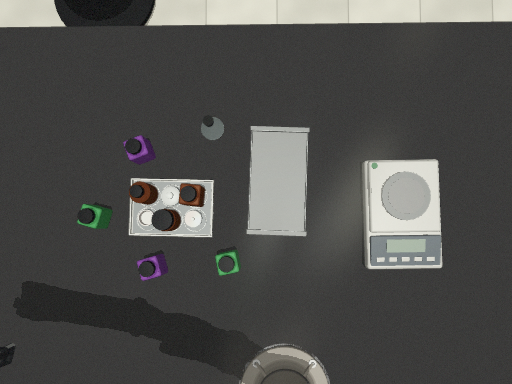

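View pics/scene0.png

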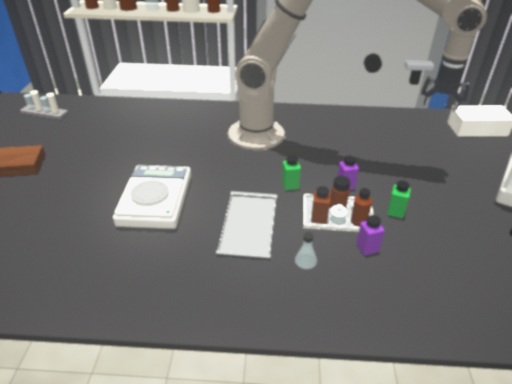

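The top view shows the storage tray at about px (171,208): narrow bottle back left (143,192), square back right (191,194), wide jar front middle (166,219), weighing bottle (170,196). The steel tray is at (278,181), the pan at (406,195), and look-alikes and the flask surround the storage tray.

```bash
python3 - <<'E'
from h import *
D=np.load('top0.npz');p=D['p'];rgb=D['rgb'].astype(int)
def cen(u,v,w,lo,hi,nm):
    q=p[v-w:v+w+1,u-w:u+w+1].reshape(-1,3)
    q=q[(q[:,2]>lo)&(q[:,2]<hi)]
    (c,rad)=cv2.minEnclosingCircle(q[:,:2].astype(np.float32))
    print(nm,len(q),'mean',q.mean(0).round(4),'bbox c',((q.min(0)+q.max(0))/2).round(4),'ext',np.ptp(q,axis=0).round(4),'circ',np.round(c,4),round(rad,4))
for a in [(137,190,14,.125,.14,'narrow cap'),(163,219,14,.108,.125,'wide cap'),(187,194,14,.117,.13,'square cap'),(170,196,10,.030,.07,'weigh'),(170,196,10,.052,.07,'weigh knob'),(147,218,9,.02,.05,'fl'),(194,218,9,.02,.05,'fr'),(147,218,9,.035,.05,'fl'),(194,218,9,.035,.05,'fr'),
 (406,195,30,.078,.088,'pan'),(210,124,16,.09,.12,'flask top'),(138,150,20,.11,.13,'purp'),(90,216,20,.11,.13,'green'),(227,263,18,.11,.13,'green2'),(152,267,18,.11,.13,'purp2')]:cen(*a)
def rect(u0,u1,v0,v1,lo,hi,nm):
    q=p[v0:v1,u0:u1].reshape(-1,3);c=rgb[v0:v1,u0:u1].reshape(-1,3)
    q=q[(q[:,2]>lo)&(q[:,2]<hi)&(c.min(1)>90)]
    R=cv2.minAreaRect((q[:,:2]*1000).astype(np.float32));print(nm,len(q),R, np.median(q[:,2]))
rect(120,222,172,245,.004,.021,'storage')
rect(240,318,120,243,.004,.02,'side rim')
rect(240,318,120,243,-.002,.02,'side all')
rect(355,450,150,280,.060,.076,'balance')
# square orientation: body side color mask
for u,v,w in [(170,208,30)]:
    pass
im=cv2.resize(D['rgb'][160:290,70:240][:,:,::-1],None,fx=4.6,fy=4.6,interpolation=cv2.INTER_CUBIC);cv2.imwrite('pics/crop0.png',im)
E
```

```text
narrow cap 131 mean [0.5237 0.3676 0.1311] bbox c [0.5231 0.3674 0.1318] ext [0.0303 0.0306 0.0132] circ [0.5235 0.3676] 0.0161
wide cap 351 mean [0.4533 0.306  0.1147] bbox c [0.454  0.3057 0.1146] ext [0.0499 0.0509 0.0128] circ [0.4531 0.3067] 0.0268
square cap 190 mean [0.5178 0.2406 0.1228] bbox c [0.5179 0.2409 0.123 ] ext [0.035  0.0382 0.011 ] circ [0.5175 0.2408] 0.0194
weigh 291 mean [0.5169 0.2999 0.0455] bbox c [0.5173 0.3015 0.0505] ext [0.0508 0.0493 0.0311] circ [0.5171 0.3   ] 0.0262
weigh knob 38 mean [0.5171 0.2996 0.0596] bbox c [0.5175 0.2998 0.0596] ext [0.0161 0.0165 0.0128] circ [0.5172 0.2989] 0.0095
fl 51 mean [0.4599 0.375  0.0247] bbox c [0.4595 0.3711 0.0251] ext [0.0403 0.0393 0.0093] circ [0.4599 0.3693] 0.0221
fr 219 mean [0.4565 0.2407 0.037 ] bbox c [0.4575 0.2404 0.0371] ext [0.0424 0.043  0.0152] circ [0.4566 0.2409] 0.0222<stdin>:7: RuntimeWarning: Mean of empty slice.
  ret = um.true_divide(
Traceback (most recent call last):
ValueError: zero-size array to reduction operation minimum which has no identity
```

```bash
python3 - <<'E'
from h import *
D=np.load('top0.npz');p=D['p'];rgb=D['rgb'].astype(int)
def cen(u,v,w,lo,hi,nm):
    q=p[v-w:v+w+1,u-w:u+w+1].reshape(-1,3)
    q=q[(q[:,2]>lo)&(q[:,2]<hi)]
    if len(q)<3: print(nm,len(q));return
    (c,rad)=cv2.minEnclosingCircle(q[:,:2].astype(np.float32))
    print(nm,len(q),'mean',q.mean(0).round(4),'circ',np.round(c,4),round(rad,4))
for a in [(406,195,30,.078,.088,'pan'),(208,121,16,.085,.12,'flask top'),(138,150,20,.11,.13,'purp'),(90,216,20,.11,.13,'green'),(227,263,18,.11,.13,'green2'),(152,267,18,.11,.13,'purp2')]:cen(*a)
def rect(u0,u1,v0,v1,lo,hi,nm,cm=90):
    q=p[v0:v1,u0:u1].reshape(-1,3);c=rgb[v0:v1,u0:u1].reshape(-1,3)
    q=q[(q[:,2]>lo)&(q[:,2]<hi)&(c.max(1)>cm)]
    R=cv2.minAreaRect((q[:,:2]*1000).astype(np.float32));print(nm,len(q),R, np.median(q[:,2]))
rect(120,222,172,245,.004,.021,'storage')
rect(240,318,120,243,.008,.02,'side rim')
rect(240,318,120,243,-.002,.02,'side all')
rect(355,450,150,280,.060,.076,'balance')
rect(177,208,180,210,.06,.11,'square body',60)
rect(177,208,180,210,.085,.11,'square shoulder',60)
im=cv2.resize(D['rgb'][160:290,70:240][:,:,::-1],None,fx=4.6,fy=4.6,interpolation=cv2.INTER_CUBIC);cv2.imwrite('pics/crop0.png',im)
E
```

```text
pan 1650 mean [ 0.5117 -0.3081  0.0816] circ [ 0.512  -0.3086] 0.0621
flask top 99 mean [0.7041 0.193  0.104 ] circ [0.7052 0.1929] 0.0144
purp 198 mean [0.638  0.3809 0.1186] circ [0.6382 0.3819] 0.0203
green 201 mean [0.4632 0.4966 0.1185] circ [0.4637 0.4972] 0.0203
green2 194 mean [0.3434 0.1458 0.1186] circ [0.3433 0.1462] 0.0193
purp2 201 mean [0.3315 0.3429 0.1186] circ [0.3309 0.3437] 0.0197
storage 1364 ((487.94940185546875, 305.6142272949219), (229.7039337158203, 155.71202087402344), 88.4934310913086) 0.00714324915586384
side rim 818 ((559.6011962890625, 13.332450866699219), (158.29574584960938, 294.6516418457031), 87.67728424072266) 0.012697652322153252
side all 5853 ((560.2332763671875, 14.460159301757812), (162.8904266357422, 299.7251281738281), 87.73554229736328) 0.0026864507735886445
balance 4157 ((475.7898864746094, -309.181640625), (257.9590148925781, 180.64993286132812), 1.1215888261795044) 0.06619555916216124
square body 226 ((517.7264404296875, 240.67832946777344), (53.51057052612305, 53.710060119628906), 84.69284057617188) 0.0963560077091773
square shoulder 225 ((517.7264404296875, 240.67832946777344), (53.51057052612305, 53.710060119628906), 84.69284057617188) 0.09636728470165834
```

View pics/crop0.png

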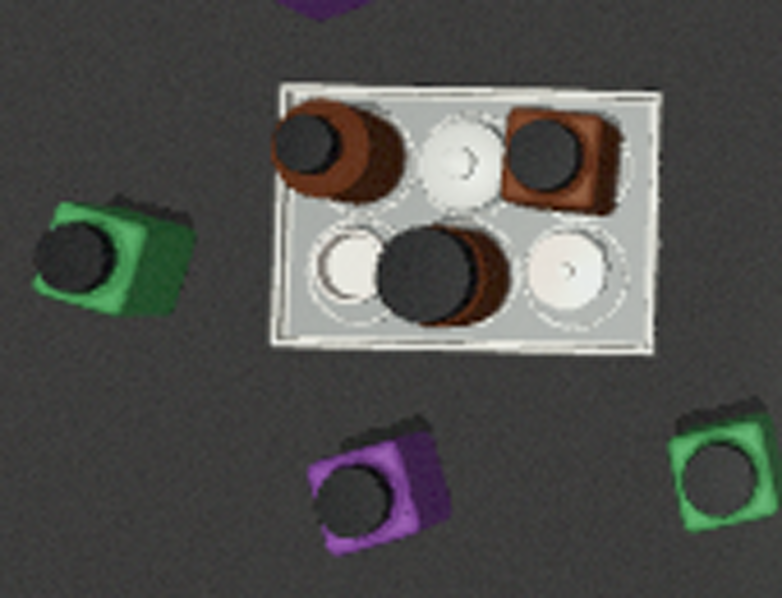

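arm_command([
  {"fingers": 1, "az": -5.2},
  {"fingers": 1, "az": -5.2},
  {"fingers": 1, "az": -5.2},
  {"fingers": 1, "x": -0.02, "y": -0.024},
  {"fingers": 1, "x": -0.026, "y": -0.031},
  {"fingers": 1, "x": -0.026, "y": -0.031},
  {"fingers": 1, "x": -0.026, "y": -0.031},
  {"fingers": 1, "x": -0.026, "y": -0.031},
  {"fingers": 1, "x": -0.026, "y": -0.031},
  {"fingers": 1, "x": -0.026, "y": -0.031},
], grip_force=70)

```text
validation failed for argument at $.ro...
```

arm_command([
  {"fingers": 1.0, "x": 0.0, "y": 0.0, "z": 0.0, "ax": 0.0, "ay": 0.0, "az": -5.2},
  {"fingers": 1.0, "x": 0.0, "y": 0.0, "z": 0.0, "ax": 0.0, "ay": 0.0, "az": -5.2},
  {"fingers": 1.0, "x": 0.0, "y": 0.0, "z": 0.0, "ax": 0.0, "ay": 0.0, "az": -5.2},
], grip_force=70)

```text
clock: 0.35
tcp_pos: [0.1817, 0.6497, 0.2147]
orientation: [0.006, -3.141, 0.002]
contact_force: [-0.6, 0.9, 0.2]
grip_width: 0.0852
gripper_force: 0.0
```

arm_command([
  {"fingers": 1, "x": -0.02, "y": -0.024, "z": 0, "ax": 0, "ay": 0, "az": 0},
  {"fingers": 1, "x": -0.026, "y": -0.031, "z": 0, "ax": 0, "ay": 0, "az": 0},
  {"fingers": 1, "x": -0.026, "y": -0.031, "z": 0, "ax": 0, "ay": 0, "az": 0},
  {"fingers": 1, "x": -0.026, "y": -0.031, "z": 0, "ax": 0, "ay": 0, "az": 0},
  {"fingers": 1, "x": -0.026, "y": -0.031, "z": 0, "ax": 0, "ay": 0, "az": 0},
  {"fingers": 1, "x": -0.026, "y": -0.031, "z": 0, "ax": 0, "ay": 0, "az": 0},
  {"fingers": 1, "x": -0.026, "y": -0.031, "z": 0, "ax": 0, "ay": 0, "az": 0},
  {"fingers": 1, "x": -0.026, "y": -0.031, "z": 0, "ax": 0, "ay": 0, "az": 0},
])

```text
clock: 1.02
tcp_pos: [0.3845, 0.407, 0.2151]
orientation: [-0.001, -3.141, 0.001]
contact_force: [0.6, -0.1, 0.8]
grip_width: 0.0852
gripper_force: 0.0
```

arm_command([
  {"fingers": 1, "x": -0.022, "y": -0.028, "z": 0, "ax": 0, "ay": 0, "az": 0},
  {"fingers": 1, "x": -0.022, "y": -0.028, "z": 0, "ax": 0, "ay": 0, "az": 0},
  {"fingers": 1, "x": -0.022, "y": -0.028, "z": 0, "ax": 0, "ay": 0, "az": 0},
  {"fingers": 1, "x": -0.022, "y": -0.028, "z": 0, "ax": 0, "ay": 0, "az": 0},
  {"fingers": 1, "x": -0.022, "y": -0.028, "z": 0, "ax": 0, "ay": 0, "az": 0},
  {"fingers": 1, "x": -0.022, "y": -0.026, "z": 0, "ax": 0, "ay": 0, "az": 0},
  {"fingers": 1, "x": 0, "y": 0, "z": 0.02, "ax": 0, "ay": 0, "az": 0},
  {"fingers": 1, "x": 0, "y": 0, "z": 0.01, "ax": 0, "ay": 0, "az": 0},
])

```text
clock: 1.68
tcp_pos: [0.5165, 0.24, 0.184]
orientation: [-0.009, -3.141, 0.002]
contact_force: [-1.9, 1.1, -0.4]
grip_width: 0.0853
gripper_force: 0.0
```

arm_command([
  {"fingers": 1, "x": -0.001, "y": 0.0006, "z": 0.02, "ax": 0, "ay": 0, "az": 0},
  {"fingers": 1, "x": 0, "y": 0, "z": 0.02, "ax": 0, "ay": 0, "az": 0},
  {"fingers": 1, "x": 0, "y": 0, "z": 0.012, "ax": 0, "ay": 0, "az": 0},
  {"fingers": 1, "x": 0, "y": 0, "z": 0.005, "ax": 0, "ay": 0, "az": 0},
  {"fingers": 0.3, "x": 0, "y": 0, "z": 0, "ax": 0, "ay": 0, "az": 0},
  {"fingers": 0.3, "x": 0, "y": 0, "z": 0, "ax": 0, "ay": 0, "az": 0},
  {"fingers": 0.3, "x": 0, "y": 0, "z": 0, "ax": 0, "ay": 0, "az": 0},
  {"fingers": 0.3, "x": 0, "y": 0, "z": 0, "ax": 0, "ay": 0, "az": 0},
])

```text
clock: 2.35
tcp_pos: [0.5173, 0.244, 0.1294]
orientation: [0.001, 3.14, 0.002]
contact_force: [0.0, -0.5, -0.1]
grip_width: 0.0555
gripper_force: 0.0
```

```bash
python3 - <<'E'
from h import *
for i in range(3):
    o=r.get_obs();print(o['tcp_pos'],o['grip_width'],o['joints'],o['contact_force']); f,p=grab('scene','s1.png' if i==2 else None)
im=cv2.imread('pics/s1.png')[130:290,210:430];cv2.imwrite('pics/s1c.png',cv2.resize(im,None,fx=3.5,fy=3.5,interpolation=cv2.INTER_CUBIC))
E
```

```text
[0.51725192 0.24395507 0.12940907] 0.05552168528473317 [-0.65926683  0.40630351  0.13899023  1.89635522 -0.07367626  0.84184323
  1.08791206] [ 0.03294099 -0.54477187 -0.08851817]
[0.5171842  0.24385717 0.12929136] 0.05544469444452058 [-0.65919788  0.40641495  0.13899284  1.89651294 -0.0736638   0.84179407
  1.08792297] [ 0.04338598  0.21056636 -0.03364607]
[0.51711845 0.24377752 0.12916849] 0.05571527526556704 [-0.6591416   0.40652666  0.13899362  1.89668485 -0.07368142  0.84168862
  1.08789755] [ 0.07176764  0.85238685 -0.7264669 ]
```

View pics/s1c.png

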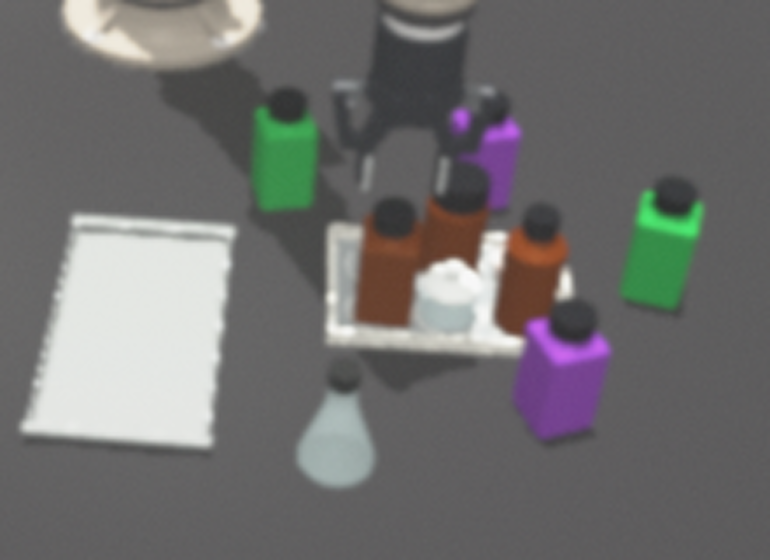

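The view shows the fingers (tips about crop px (367,185) and (440,190)) not straddling the square cap (395,215), but up or behind it. I'll check by projection and depth.

```bash
python3 - <<'E'
from h import *
f,p=grab('scene')
K=f['K'];T=np.linalg.inv(f['world_from_camera'])
def pr(P):
    c=T[:3,:3]@np.array(P)+T[:3,3];return (K@c/c[2])[:2].round(1)
print('tcp',pr([.517,.244,.129]),'tips',pr([.517,.272,.11]),pr([.517,.216,.11]),'cap',pr([.5177,.2407,.124]))
for u,v in [(105,52),(104.5,48),(125.7,52),(126,48)]:
    u=int(210+u);v=int(130+v-0);print(u,v,p[v-1:v+2,u-1:u+2].reshape(-1,3).round(3)[[0,4,8]].tolist())
m=(p[...,2]>.08)&(p[...,2]<.3)&(abs(p[...,1]-.24)<.08)&(p[...,0]>.3)&(p[...,0]<.6)
q=p[m]
for lo in np.arange(.08,.3,.02):
    s=q[(q[:,2]>lo)&(q[:,2]<lo+.02)]
    if len(s): print(round(lo,2),len(s),s.min(0).round(3),s.max(0).round(3))
f,p=grab('top'); m=(p[...,2]>.14)&(abs(p[...,0]-.5)<.15)&(abs(p[...,1]-.25)<.12)
q=p[m]
for lo in np.arange(.14,.4,.02):
    s=q[(q[:,2]>lo)&(q[:,2]<lo+.02)]
    if len(s): print('top',round(lo,2),len(s),s.min(0).round(3),s.max(0).round(3))
o=r.get_obs();print(o['tcp_pos'])
E
```

```text
tcp [324.  187.7] tips [332.5 193. ] [314.4 192.1] cap [322.8 189.1]
315 182 [[0.528, 0.21, 0.162], [0.532, 0.213, 0.16], [0.325, 0.238, 0.001]]
314 178 [[0.525, 0.206, 0.174], [0.528, 0.209, 0.173], [0.527, 0.212, 0.169]]
335 182 [[0.526, 0.27, 0.163], [0.531, 0.273, 0.163], [0.522, 0.278, 0.153]]
336 178 [[0.527, 0.271, 0.179], [0.528, 0.274, 0.176], [0.524, 0.278, 0.17]]
0.08 283 [0.313 0.16  0.08 ] [0.55 0.32 0.1 ]
0.1 189 [0.342 0.162 0.1  ] [0.541 0.319 0.12 ]
0.12 81 [0.498 0.22  0.12 ] [0.539 0.257 0.125]
0.14 19 [0.521 0.201 0.15 ] [0.53  0.283 0.16 ]
0.16 58 [0.499 0.2   0.16 ] [0.532 0.283 0.18 ]
0.18 74 [0.51  0.183 0.18 ] [0.535 0.301 0.2  ]
0.2 166 [0.504 0.181 0.2  ] [0.539 0.305 0.22 ]
0.22 179 [0.508 0.177 0.22 ] [0.539 0.307 0.24 ]
0.24 276 [0.505 0.176 0.24 ] [0.542 0.309 0.26 ]
0.26 75 [0.511 0.204 0.261] [0.557 0.278 0.28 ]
0.28 160 [0.514 0.204 0.28 ] [0.559 0.278 0.3  ]
top 0.18 17 [0.506 0.19  0.188] [0.531 0.212 0.198]
top 0.2 24 [0.502 0.201 0.2  ] [0.534 0.217 0.219]
top 0.22 16 [0.502 0.179 0.22 ] [0.53  0.216 0.24 ]
top 0.24 131 [0.505 0.177 0.24 ] [0.531 0.212 0.259]
top 0.26 18 [0.503 0.205 0.26 ] [0.537 0.212 0.28 ]
top 0.28 24 [0.505 0.206 0.281] [0.54  0.214 0.299]
top 0.3 19 [0.508 0.206 0.3  ] [0.542 0.215 0.318]
top 0.32 11 [0.512 0.204 0.332] [0.542 0.213 0.339]
top 0.34 17 [0.514 0.204 0.34 ] [0.543 0.213 0.356]
[0.51681355 0.24354127 0.12869123]
```

arm_command([
  {"fingers": -0.4, "x": 0, "y": 0, "z": 0, "ax": 0, "ay": 0, "az": 0},
  {"fingers": -0.4, "x": 0, "y": 0, "z": 0, "ax": 0, "ay": 0, "az": 0},
  {"fingers": -0.4, "x": 0, "y": 0, "z": 0, "ax": 0, "ay": 0, "az": 0},
  {"fingers": -0.4, "x": 0, "y": 0, "z": 0, "ax": 0, "ay": 0, "az": 0},
  {"fingers": -0.4, "x": 0, "y": 0, "z": 0, "ax": 0, "ay": 0, "az": 0},
  {"fingers": -0.4, "x": 0, "y": 0, "z": 0, "ax": 0, "ay": 0, "az": 0},
], grip_force=30)

```text
clock: 3.1
tcp_pos: [0.5166, 0.2435, 0.1283]
orientation: [-0.001, -3.142, 0.0]
contact_force: [-0.0, 0.1, -0.5]
grip_width: 0.0257
gripper_force: 0.0
```

```bash
python3 - <<'E'
from h import *
f,p=grab('scene','s2.png')
m=(p[...,2]>.126)&(p[...,2]<.3)&(abs(p[...,1]-.24)<.08)&(p[...,0]>.3)&(p[...,0]<.6)
q=p[m]
for lo in np.arange(.12,.2,.01):
    s=q[(q[:,2]>lo)&(q[:,2]<lo+.01)]
    if len(s): print(round(lo,2),len(s),s.min(0).round(3),s.max(0).round(3))
o=r.get_obs();print(o['tcp_pos'],o['joints'],o['orientation'])
im=cv2.imread('pics/s2.png')[130:290,210:430];cv2.imwrite('pics/s2c.png',cv2.resize(im,None,fx=3.5,fy=3.5,interpolation=cv2.INTER_CUBIC))
E
```

```text
0.12 1 [0.522 0.228 0.127] [0.522 0.228 0.127]
0.14 11 [0.507 0.217 0.144] [0.529 0.259 0.15 ]
0.15 23 [0.52  0.216 0.15 ] [0.532 0.268 0.16 ]
0.16 31 [0.513 0.216 0.161] [0.532 0.267 0.17 ]
0.17 25 [0.51  0.215 0.171] [0.531 0.266 0.179]
0.18 31 [0.515 0.202 0.18 ] [0.532 0.281 0.19 ]
0.19 86 [0.504 0.195 0.19 ] [0.536 0.287 0.2  ]
0.2 62 [0.504 0.191 0.2  ] [0.536 0.291 0.21 ]
[0.51662148 0.2434818  0.12824765] [-0.65903774  0.40770536  0.13884083  1.89741738 -0.0737191   0.84142099
  1.08795674] [-8.98551455e-04 -3.14149334e+00  1.81035765e-05]
```

View pics/s2c.png

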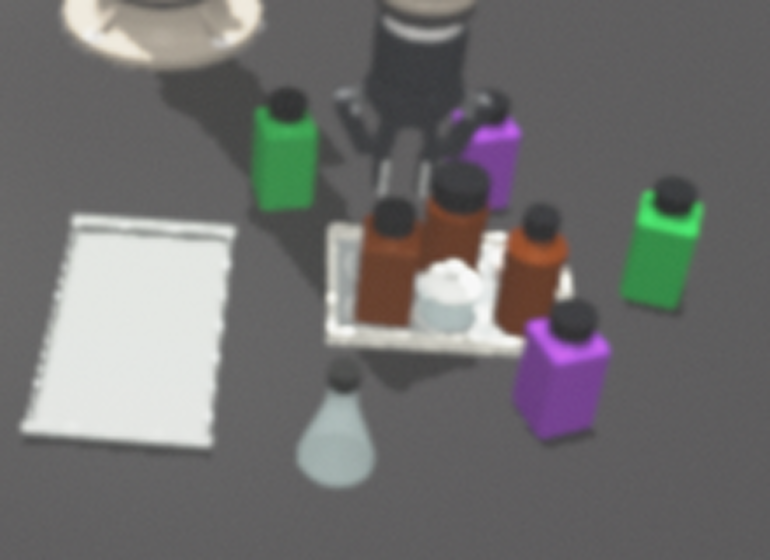

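The closed fingers (tips crop ~(385,195),(425,195)) are above the square cap. The tips measure z≈0.144, while the reported TCP of 0.128 would put them near 0.11, so the reported z is about 32 mm too low here. I'll go by the camera: open, go down by that amount, and recheck.

arm_command([
  {"fingers": 0.5, "x": 0.001, "y": -0.001, "z": 0, "ax": 0, "ay": 0, "az": 0},
  {"fingers": 0.5, "x": 0, "y": 0, "z": 0, "ax": 0, "ay": 0, "az": 0},
  {"fingers": 0.5, "x": 0, "y": 0, "z": 0, "ax": 0, "ay": 0, "az": 0},
  {"fingers": 0.5, "x": 0, "y": 0, "z": 0, "ax": 0, "ay": 0, "az": 0},
  {"fingers": 0.5, "x": 0, "y": 0, "z": 0, "ax": 0, "ay": 0, "az": 0},
  {"fingers": 0.5, "x": 0, "y": 0, "z": 0.008, "ax": 0, "ay": 0, "az": 0},
  {"fingers": 0.5, "x": 0, "y": 0, "z": 0.008, "ax": 0, "ay": 0, "az": 0},
  {"fingers": 0.5, "x": 0, "y": 0, "z": 0.008, "ax": 0, "ay": 0, "az": 0},
  {"fingers": 0.5, "x": 0, "y": 0, "z": 0.008, "ax": 0, "ay": 0, "az": 0},
  {"fingers": 0.5, "x": 0, "y": 0, "z": 0, "ax": 0, "ay": 0, "az": 0},
])

```text
clock: 3.98
tcp_pos: [0.5143, 0.2418, 0.094]
orientation: [-0.001, -3.138, 0.003]
contact_force: [-0.7, -0.7, 0.6]
grip_width: 0.0643
gripper_force: 0.0
```

```bash
cat >> h.py <<'E'
def tips(p,cx,cy,lo=.09,hi=.2):
    m=(p[...,2]>lo)&(p[...,2]<hi)&(abs(p[...,1]-cy)<.06)&(abs(p[...,0]-cx)<.05)
    q=p[m]
    for a in np.arange(lo,hi,.01):
        s=q[(q[:,2]>a)&(q[:,2]<a+.01)]
        if len(s): print(round(a,2),len(s),s.min(0).round(3),s.max(0).round(3))
E
python3 - <<'E'
from h import *
f,p=grab('scene','s3.png'); tips(p,.518,.24,.1)
o=r.get_obs();print(o['tcp_pos'],o['contact_force'])
im=cv2.imread('pics/s3.png')[130:290,210:430];cv2.imwrite('pics/s3c.png',cv2.resize(im,None,fx=3.5,fy=3.5,interpolation=cv2.INTER_CUBIC))
E
```

```text
0.1 35 [0.473 0.218 0.1  ] [0.547 0.3   0.11 ]
0.11 47 [0.476 0.202 0.11 ] [0.541 0.298 0.12 ]
0.12 108 [0.498 0.195 0.12 ] [0.54  0.284 0.13 ]
0.13 21 [0.512 0.194 0.13 ] [0.529 0.285 0.139]
0.14 27 [0.512 0.196 0.141] [0.53  0.284 0.15 ]
0.15 31 [0.512 0.189 0.15 ] [0.53  0.292 0.16 ]
0.16 62 [0.503 0.182 0.16 ] [0.533 0.299 0.17 ]
0.17 57 [0.5   0.182 0.17 ] [0.533 0.299 0.18 ]
0.18 84 [0.503 0.181 0.18 ] [0.538 0.298 0.19 ]
0.19 64 [0.514 0.18  0.19 ] [0.539 0.299 0.2  ]
[0.51473205 0.24196883 0.09484839] [-0.18373352 -0.64041859  0.47556791]
```

View pics/s3c.png

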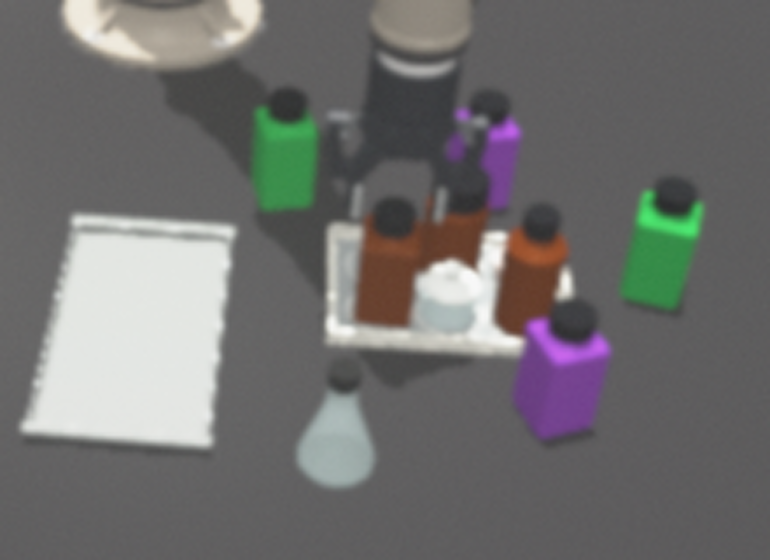

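The pads (crop px (357,205) and (440,205)) now straddle the square cap (395,215), with tips at z≈0.115. Closing.

arm_command([
  {"fingers": -1, "x": 0, "y": 0, "z": 0, "ax": 0, "ay": 0, "az": 0},
  {"fingers": -1, "x": 0, "y": 0, "z": 0, "ax": 0, "ay": 0, "az": 0},
  {"fingers": -1, "x": 0, "y": 0, "z": 0, "ax": 0, "ay": 0, "az": 0},
  {"fingers": -1, "x": 0, "y": 0, "z": 0, "ax": 0, "ay": 0, "az": 0},
  {"fingers": -1, "x": 0, "y": 0, "z": 0, "ax": 0, "ay": 0, "az": 0},
  {"fingers": -1, "x": 0, "y": 0, "z": 0, "ax": 0, "ay": 0, "az": 0},
], grip_force=60)

```text
clock: 4.53
tcp_pos: [0.5161, 0.2423, 0.097]
orientation: [0.001, 3.141, 0.0]
contact_force: [-1.3, -2.2, 5.7]
grip_width: 0.0359
gripper_force: 60.2
```

arm_command([
  {"fingers": -1, "x": 0, "y": 0, "z": -0.005, "ax": 0, "ay": 0, "az": 0},
  {"fingers": -1, "x": 0, "y": 0, "z": -0.008, "ax": 0, "ay": 0, "az": 0},
  {"fingers": -1, "x": 0, "y": 0, "z": -0.012, "ax": 0, "ay": 0, "az": 0},
  {"fingers": -1, "x": 0, "y": 0, "z": 0, "ax": 0, "ay": 0, "az": 0},
])

```text
clock: 4.87
tcp_pos: [0.5169, 0.2433, 0.1237]
orientation: [0.001, 3.139, 0.003]
contact_force: [-0.1, 0.2, -3.7]
grip_width: 0.0361
gripper_force: 60.6
```

```bash
python3 - <<'E'
from h import *
f,p=grab('scene','s4.png')
o=r.get_obs();print(o['tcp_pos'],o['contact_force'],o['grip_width'],o['gripper_force'])
im=cv2.imread('pics/s4.png')[130:290,210:430];cv2.imwrite('pics/s4c.png',cv2.resize(im,None,fx=3.5,fy=3.5,interpolation=cv2.INTER_CUBIC))
E
```

```text
[0.51668577 0.24317987 0.12291088] [ 1.02007892 -0.63656615 -4.04506457] 0.03656983279168817 60.61498835217208
```

View pics/s4c.png

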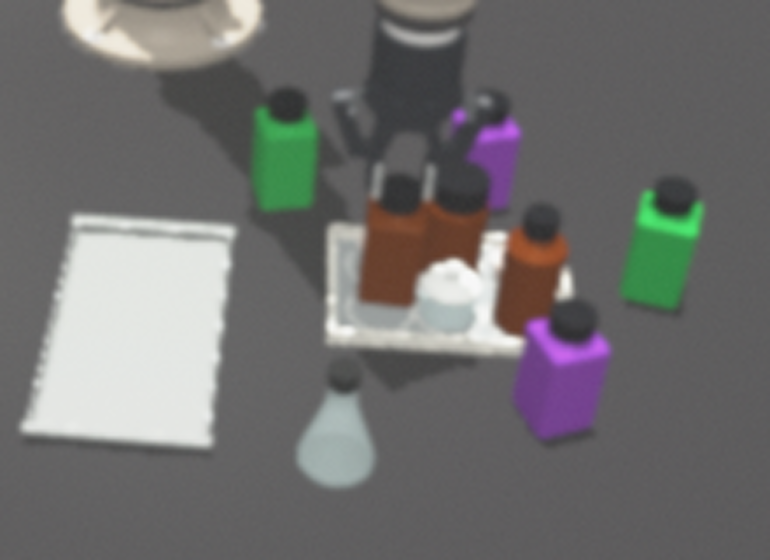

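The square bottle is lifted upright in the grip (crop px (395,240)); the wrist reads 3.9 N, a plausible weight. Carrying it over.

arm_command([
  {"fingers": -1, "x": 0, "y": 0, "z": -0.015, "ax": 0, "ay": 0, "az": 0},
  {"fingers": -1, "x": 0, "y": 0, "z": -0.02, "ax": 0, "ay": 0, "az": 0},
  {"fingers": -1, "x": 0, "y": 0, "z": -0.02, "ax": 0, "ay": 0, "az": 0},
  {"fingers": -1, "x": -0.002, "y": -0.012, "z": -0.005, "ax": 0, "ay": 0, "az": 0},
  {"fingers": -1, "x": -0.003, "y": -0.022, "z": 0, "ax": 0, "ay": 0, "az": 0},
  {"fingers": -1, "x": -0.004, "y": -0.03, "z": 0, "ax": 0, "ay": 0, "az": 0},
  {"fingers": -1, "x": -0.004, "y": -0.03, "z": 0, "ax": 0, "ay": 0, "az": 0},
  {"fingers": -1, "x": -0.004, "y": -0.03, "z": 0, "ax": 0, "ay": 0, "az": 0},
  {"fingers": -1, "x": -0.004, "y": -0.03, "z": 0, "ax": 0, "ay": 0, "az": 0},
  {"fingers": -1, "x": -0.004, "y": -0.03, "z": 0, "ax": 0, "ay": 0, "az": 0},
])

```text
clock: 5.75
tcp_pos: [0.5399, 0.0559, 0.1805]
orientation: [-0.002, -3.141, 0.001]
contact_force: [1.1, 0.4, -3.5]
grip_width: 0.0362
gripper_force: 61.0
```

arm_command([
  {"fingers": -1, "x": -0.004, "y": -0.03, "z": 0, "ax": 0, "ay": 0, "az": 0},
  {"fingers": -1, "x": -0.004, "y": -0.03, "z": 0, "ax": 0, "ay": 0, "az": 0},
  {"fingers": -1, "x": -0.004, "y": -0.03, "z": 0, "ax": 0, "ay": 0, "az": 0},
  {"fingers": -1, "x": -0.002, "y": -0.02, "z": 0, "ax": 0, "ay": 0, "az": 0},
  {"fingers": -1, "x": 0, "y": -0.012, "z": 0, "ax": 0, "ay": 0, "az": 0},
  {"fingers": -1, "x": 0, "y": 0, "z": 0.02, "ax": 0, "ay": 0, "az": 0},
  {"fingers": -1, "x": 0, "y": 0, "z": 0.02, "ax": 0, "ay": 0, "az": 0},
  {"fingers": -1, "x": 0, "y": 0, "z": 0.01, "ax": 0, "ay": 0, "az": 0},
  {"fingers": -1, "x": 0, "y": 0, "z": 0, "ax": 0, "ay": 0, "az": 0},
])

```text
clock: 6.5
tcp_pos: [0.552, -0.063, 0.1285]
orientation: [0.0, -3.136, -0.0]
contact_force: [-0.0, 0.7, -3.5]
grip_width: 0.0359
gripper_force: 60.9
```

```bash
cat >> h.py <<'E'
def body(p,rgb,cx,cy,w=.06,zlo=.005,zhi=.14):
    # amber/black body points seen from scene camera
    c=rgb.astype(int)
    m=(abs(p[...,0]-cx)<w)&(abs(p[...,1]-cy)<w)&(p[...,2]>zlo)&(p[...,2]<zhi)&(c[...,0]>c[...,2]+25)&(c[...,0]>c[...,1]+15)
    q=p[m]
    if len(q)<5: print('none');return
    print('amber',len(q),'min',np.percentile(q,1,axis=0).round(4),'max',np.percentile(q,99,axis=0).round(4),'ymid',((np.percentile(q[:,1],1)+np.percentile(q[:,1],99))/2).round(4))
E
python3 - <<'E'
from h import *
f,p=grab('scene','s5.png'); body(p,f['frame'],.557,-.066)
o=r.get_obs();print(o['tcp_pos'],o['contact_force'],o['grip_width'],o['joints'])
f,p=grab('top','t5.png'); body(p,f['frame'],.557,-.066)
E
```

```text
amber 511 min [ 0.5405 -0.0918  0.0405] max [ 0.5843 -0.0379  0.1354] ymid -0.0648
[ 0.55314008 -0.06308922  0.13002708] [ 0.36336125  0.26659437 -2.96794699] 0.03599571837693642 [-0.20328592  0.39137349  0.25756915  1.93343825 -0.13132638  0.83614634
  1.69517546]
none
```

arm_command([
  {"fingers": -1, "x": 0, "y": 0, "z": 0.012, "ax": 0, "ay": 0, "az": 0},
  {"fingers": -1, "x": 0, "y": 0, "z": 0.01, "ax": 0, "ay": 0, "az": 0},
  {"fingers": -1, "x": 0, "y": 0, "z": 0.006, "ax": 0, "ay": 0, "az": 0},
  {"fingers": -1, "x": 0, "y": 0, "z": 0.003, "ax": 0, "ay": 0, "az": 0},
  {"fingers": -1, "x": 0, "y": 0, "z": 0.0015, "ax": 0, "ay": 0, "az": 0},
  {"fingers": -1, "x": 0, "y": 0, "z": 0, "ax": 0, "ay": 0, "az": 0},
])

```text
clock: 7.1
tcp_pos: [0.5616, -0.0636, 0.1065]
orientation: [0.002, 3.127, 0.003]
contact_force: [-9.1, 1.9, 50.7]
grip_width: 0.0361
gripper_force: 66.7
```

```bash
python3 - <<'E'
from h import *
f,p=grab('scene'); body(p,f['frame'],.557,-.066)
o=r.get_obs();print(o['tcp_pos'],o['contact_force'])
E
```

```text
amber 485 min [ 0.5526 -0.0924  0.0179] max [ 0.5912 -0.0379  0.1143] ymid -0.0651
[ 0.56145335 -0.06358031  0.10649707] [-9.05176642  1.20925705 49.84312433]
```

arm_command([
  {"fingers": -1, "x": 0, "y": 0, "z": -0.004, "ax": 0, "ay": 0, "az": 0},
  {"fingers": -1, "x": 0, "y": 0, "z": 0, "ax": 0, "ay": 0, "az": 0},
  {"fingers": -1, "x": 0, "y": 0, "z": 0, "ax": 0, "ay": 0, "az": 0},
])

```text
clock: 7.4
tcp_pos: [0.5577, -0.0634, 0.1066]
orientation: [0.001, 3.135, 0.002]
contact_force: [-5.6, 1.8, 25.1]
grip_width: 0.0362
gripper_force: 64.1
```

```bash
python3 - <<'E'
from h import *
f,p=grab('scene','s6.png'); body(p,f['frame'],.557,-.066)
o=r.get_obs();print(o['tcp_pos'],o['contact_force'],o['tau'],o['joints'])
im=cv2.imread('pics/s6.png')[110:270,170:390];cv2.imwrite('pics/s6c.png',cv2.resize(im,None,fx=3.5,fy=3.5,interpolation=cv2.INTER_CUBIC))
E
```

```text
amber 497 min [ 0.5505 -0.0916  0.0183] max [ 0.5898 -0.038   0.1161] ymid -0.0648
[ 0.55780076 -0.06340387  0.10662036] [-5.07096922  1.75418284 26.33581914] [ 3.32818385e-01 -3.60779142e+01  3.26640263e+00 -1.67738575e+01
  1.92899862e-01 -1.60160646e+00 -2.41755566e-02] [-0.19345629  0.42564717  0.24847676  1.94726491 -0.14690163  0.7786353
  1.70809151]
```

View pics/s6c.png

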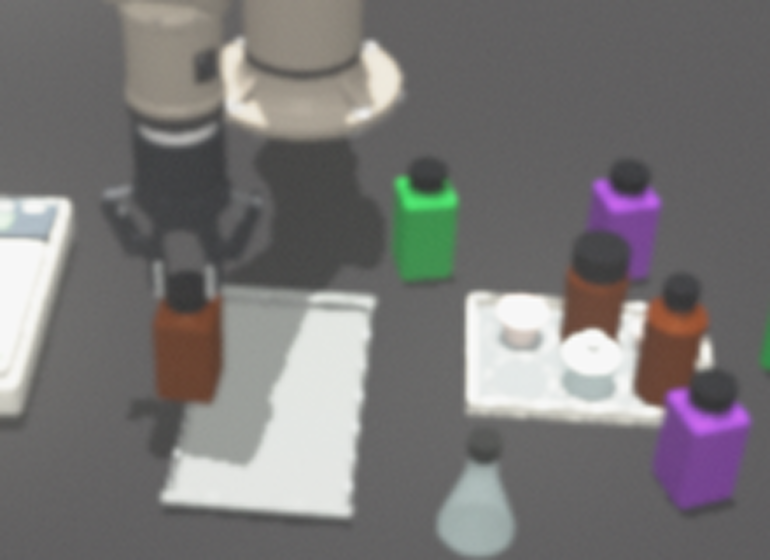

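The picture shows the square bottle (px (187,340)) on the steel tray's left rim. I misread the tray: its long side runs along world x, so the spots are x = 0.48, 0.56 and 0.64 at y ≈ 0.014. Lifting and moving on.

arm_command([
  {"fingers": -1, "x": 0, "y": 0, "z": -0.01, "ax": 0, "ay": 0, "az": 0},
  {"fingers": -1, "x": 0, "y": 0, "z": -0.015, "ax": 0, "ay": 0, "az": 0},
  {"fingers": -1, "x": 0, "y": 0, "z": -0.012, "ax": 0, "ay": 0, "az": 0},
  {"fingers": -1, "x": -0.01, "y": 0.01, "z": 0, "ax": 0, "ay": 0, "az": 0},
  {"fingers": -1, "x": -0.018, "y": 0.016, "z": 0, "ax": 0, "ay": 0, "az": 0},
  {"fingers": -1, "x": -0.02, "y": 0.018, "z": 0, "ax": 0, "ay": 0, "az": 0},
  {"fingers": -1, "x": -0.02, "y": 0.018, "z": 0, "ax": 0, "ay": 0, "az": 0},
  {"fingers": -1, "x": -0.012, "y": 0.01, "z": 0, "ax": 0, "ay": 0, "az": 0},
  {"fingers": -1, "x": -0.004, "y": 0.003, "z": 0, "ax": 0, "ay": 0, "az": 0},
  {"fingers": -1, "x": 0, "y": 0, "z": 0, "ax": 0, "ay": 0, "az": 0},
])

```text
clock: 8.28
tcp_pos: [0.6392, 0.0134, 0.1389]
orientation: [0.003, -3.141, -0.001]
contact_force: [0.0, -1.1, -3.9]
grip_width: 0.0362
gripper_force: 61.2
```

```bash
python3 - <<'E'
from h import *
f,p=grab('scene'); body(p,f['frame'],.64,.011)
for z0 in (.06,.08,.1,.12): body(p,f['frame'],.64,.011,zlo=z0,zhi=z0+.02)
o=r.get_obs();print(o['tcp_pos'],o['contact_force'],o['grip_width'])
# side tray refit from start image
D=np.load('top0.npz');p=D['p'];q=p[120:243,240:318].reshape(-1,3)
c=D['rgb'][120:243,240:318].reshape(-1,3).max(1)
for a,b in ((.008,.02),(-.002,.006)):
    s=q[(q[:,2]>a)&(q[:,2]<b)&(c>90)];print(np.percentile(s,[1,99],axis=0).round(3).tolist())
E
```

```text
amber 468 min [ 0.6307 -0.0136  0.0516] max [0.6716 0.0388 0.1394] ymid 0.0126
amber 88 min [ 0.645  -0.0119  0.0601] max [0.672  0.0369 0.0797] ymid 0.0125
amber 90 min [ 0.6314 -0.0112  0.0805] max [0.6711 0.0387 0.0998] ymid 0.0138
amber 104 min [ 0.6322 -0.0137  0.1002] max [0.6722 0.0389 0.1196] ymid 0.0126
amber 148 min [ 0.6291 -0.0132  0.1203] max [0.6712 0.0388 0.1395] ymid 0.0128
[0.63815897 0.01166376 0.13898706] [-0.73320226 -0.3333054  -3.15542869] 0.036119501396306805
[[0.411, -0.066, 0.008], [0.707, 0.095, 0.019]]
[[0.427, -0.061, -0.002], [0.693, 0.09, 0.006]]
```

arm_command([
  {"fingers": -1, "x": 0.002, "y": 0, "z": 0.012, "ax": 0, "ay": 0, "az": 0},
  {"fingers": -1, "x": 0, "y": 0, "z": 0.012, "ax": 0, "ay": 0, "az": 0},
  {"fingers": -1, "x": 0, "y": 0, "z": 0.007, "ax": 0, "ay": 0, "az": 0},
  {"fingers": -1, "x": 0, "y": 0, "z": 0.003, "ax": 0, "ay": 0, "az": 0},
  {"fingers": -1, "x": 0, "y": 0, "z": 0, "ax": 0, "ay": 0, "az": 0},
])

```text
clock: 8.75
tcp_pos: [0.6352, 0.0109, 0.1042]
orientation: [-0.002, -3.139, 0.001]
contact_force: [-0.6, 0.4, -3.4]
grip_width: 0.0361
gripper_force: 61.2
```

```bash
python3 - <<'E'
from h import *
f,p=grab('scene'); body(p,f['frame'],.64,.011)
o=r.get_obs();print(o['tcp_pos'],o['contact_force'])
E
```

```text
amber 490 min [ 0.629  -0.016   0.0171] max [0.6673 0.0359 0.112 ] ymid 0.0099
[0.63590885 0.0110572  0.10508277] [ 0.43725129  0.17448346 -3.07788851]
```

arm_command([
  {"fingers": -1, "x": 0, "y": 0, "z": 0.003, "ax": 0, "ay": 0, "az": 0},
  {"fingers": -1, "x": 0, "y": 0, "z": 0.002, "ax": 0, "ay": 0, "az": 0},
  {"fingers": -1, "x": 0, "y": 0, "z": 0.001, "ax": 0, "ay": 0, "az": 0},
  {"fingers": -1, "x": 0, "y": 0, "z": 0, "ax": 0, "ay": 0, "az": 0},
])

```text
clock: 9.13
tcp_pos: [0.6365, 0.0115, 0.0997]
orientation: [-0.001, -3.142, -0.0]
contact_force: [0.7, 1.0, -4.0]
grip_width: 0.0361
gripper_force: 61.2
```

arm_command([
  {"fingers": -1, "x": 0, "y": 0, "z": 0.001, "ax": 0, "ay": 0, "az": 0},
  {"fingers": -1, "x": 0, "y": 0, "z": 0.001, "ax": 0, "ay": 0, "az": 0},
  {"fingers": -1, "x": 0, "y": 0, "z": 0.001, "ax": 0, "ay": 0, "az": 0},
  {"fingers": -1, "x": 0, "y": 0, "z": 0, "ax": 0, "ay": 0, "az": 0},
])

```text
clock: 9.47
tcp_pos: [0.6364, 0.0114, 0.0966]
orientation: [-0.001, -3.141, 0.0]
contact_force: [-0.7, -0.3, -3.3]
grip_width: 0.0361
gripper_force: 61.2
```

arm_command([
  {"fingers": -1, "x": 0, "y": 0, "z": 0.001, "ax": 0, "ay": 0, "az": 0},
  {"fingers": -1, "x": 0, "y": 0, "z": 0.001, "ax": 0, "ay": 0, "az": 0},
  {"fingers": -1, "x": 0, "y": 0, "z": 0, "ax": 0, "ay": 0, "az": 0},
  {"fingers": -1, "x": 0, "y": 0, "z": 0, "ax": 0, "ay": 0, "az": 0},
])

```text
clock: 9.8
tcp_pos: [0.6375, 0.0112, 0.0964]
orientation: [0.001, 3.14, 0.0]
contact_force: [-3.1, -0.3, 7.0]
grip_width: 0.036
gripper_force: 62.2
```

```bash
python3 - <<'E'
from h import *
f,p=grab('scene'); body(p,f['frame'],.64,.011)
o=r.get_obs();print(o['tcp_pos'],o['contact_force'])
D=np.load('scene0.npz');body(D['p'],D['rgb'],.518,.2407,.035)
E
```

```text
amber 493 min [ 0.6323 -0.016   0.0098] max [0.6693 0.0361 0.1035] ymid 0.0101
[0.63743748 0.01116175 0.09643213] [-1.91969446 -0.61964639  6.18263805]
amber 437 min [0.5003 0.2127 0.0104] max [0.549  0.2631 0.1099] ymid 0.2379
```

Contact at 7 N, so the square bottle stands on the floor. Release, rise, and go to the jar.

arm_command([
  {"fingers": 0.0, "x": 0, "y": 0, "z": 0, "ax": 0, "ay": 0, "az": 0},
  {"fingers": 0.4, "x": 0, "y": 0, "z": 0, "ax": 0, "ay": 0, "az": 0},
  {"fingers": 0.7, "x": 0, "y": 0, "z": 0, "ax": 0, "ay": 0, "az": 0},
  {"fingers": 0.7, "x": 0, "y": 0, "z": 0, "ax": 0, "ay": 0, "az": 0},
  {"fingers": 0.7, "x": 0, "y": 0, "z": -0.01, "ax": 0, "ay": 0, "az": 0},
  {"fingers": 0.7, "x": 0, "y": 0, "z": -0.025, "ax": 0, "ay": 0, "az": 0},
  {"fingers": 0.7, "x": 0, "y": 0, "z": -0.03, "ax": 0, "ay": 0, "az": 0},
  {"fingers": 0.7, "x": 0.01, "y": 0.016, "z": -0.01, "ax": 0, "ay": 0, "az": 0},
  {"fingers": 0.7, "x": 0.018, "y": 0.03, "z": 0, "ax": 0, "ay": 0, "az": 0},
  {"fingers": 0.7, "x": 0.018, "y": 0.03, "z": 0, "ax": 0, "ay": 0, "az": 0},
])

```text
clock: 10.68
tcp_pos: [0.5915, 0.087, 0.1719]
orientation: [0.006, 3.138, 0.001]
contact_force: [0.3, 0.8, -0.8]
grip_width: 0.0728
gripper_force: 0.0
```

arm_command([
  {"fingers": 0.7, "x": 0.02, "y": 0.032, "z": 0, "ax": 0, "ay": 0, "az": 0},
  {"fingers": 0.7, "x": 0.02, "y": 0.032, "z": 0, "ax": 0, "ay": 0, "az": 0},
  {"fingers": 0.7, "x": 0.02, "y": 0.032, "z": 0, "ax": 0, "ay": 0, "az": 0},
  {"fingers": 0.7, "x": 0.02, "y": 0.032, "z": 0, "ax": 0, "ay": 0, "az": 0},
  {"fingers": 0.7, "x": 0.02, "y": 0.032, "z": 0, "ax": 0, "ay": 0, "az": 0},
  {"fingers": 0.7, "x": 0.02, "y": 0.032, "z": 0, "ax": 0, "ay": 0, "az": 0},
  {"fingers": 0.7, "x": 0.015, "y": 0.02, "z": 0, "ax": 0, "ay": 0, "az": 0},
  {"fingers": 0.7, "x": 0.005, "y": 0.008, "z": 0, "ax": 0, "ay": 0, "az": 0},
  {"fingers": 0.7, "x": 0, "y": 0, "z": 0, "ax": 0, "ay": 0, "az": 0},
])

```text
clock: 11.43
tcp_pos: [0.4491, 0.3103, 0.1704]
orientation: [-0.007, 3.142, 0.002]
contact_force: [-0.2, -0.0, 0.4]
grip_width: 0.0731
gripper_force: 0.0
```

```bash
python3 - <<'E'
from h import *
f,p=grab('scene'); body(p,f['frame'],.64,.011);tips(p,.453,.306,.14,.2)
o=r.get_obs();print(o['tcp_pos'],o['contact_force'],o['grip_width'],o['orientation'])
E
```

```text
amber 512 min [ 0.6221 -0.0176  0.0097] max [0.6682 0.035  0.1055] ymid 0.0087
0.19 4 [0.454 0.268 0.197] [0.462 0.354 0.2  ]
[0.4506351  0.30803821 0.17032891] [ 0.69757208 -0.79910759  0.24716237] 0.07243605289205667 [-2.17134052e-03  3.14095506e+00  4.73796290e-04]
```

arm_command([
  {"fingers": 0.8, "x": -0.001, "y": -0.001, "z": 0.02, "ax": 0, "ay": 0, "az": 0},
  {"fingers": 0.8, "x": 0, "y": 0, "z": 0.025, "ax": 0, "ay": 0, "az": 0},
  {"fingers": 0.8, "x": 0, "y": 0, "z": 0.02, "ax": 0, "ay": 0, "az": 0},
  {"fingers": 0.8, "x": 0, "y": 0, "z": 0.01, "ax": 0, "ay": 0, "az": 0},
  {"fingers": 0.8, "x": 0, "y": 0, "z": 0, "ax": 0, "ay": 0, "az": 0},
])

```text
clock: 11.9
tcp_pos: [0.4517, 0.3036, 0.0929]
orientation: [-0.005, -3.139, 0.005]
contact_force: [-0.2, -0.6, 0.2]
grip_width: 0.0771
gripper_force: 0.0
```

```bash
python3 - <<'E'
from h import *
f,p=grab('scene','s7.png');tips(p,.453,.306,.10,.17)
o=r.get_obs();print(o['tcp_pos'],o['contact_force'],o['grip_width'])
im=cv2.imread('pics/s7.png')[130:290,270:490];cv2.imwrite('pics/s7c.png',cv2.resize(im,None,fx=3.5,fy=3.5,interpolation=cv2.INTER_CUBIC))
E
```

```text
0.1 39 [0.432 0.278 0.1  ] [0.484 0.329 0.11 ]
0.11 144 [0.43 0.28 0.11] [0.484 0.341 0.12 ]
0.12 24 [0.444 0.25  0.12 ] [0.466 0.351 0.13 ]
0.13 25 [0.448 0.25  0.13 ] [0.467 0.354 0.14 ]
0.14 28 [0.444 0.251 0.14 ] [0.467 0.352 0.15 ]
0.15 22 [0.455 0.25  0.15 ] [0.467 0.363 0.16 ]
0.16 48 [0.445 0.246 0.16 ] [0.468 0.364 0.17 ]
[0.45235149 0.30464256 0.09434168] [-0.56062692  0.93883615 -0.64114775] 0.07689975708786662
```

View pics/s7c.png

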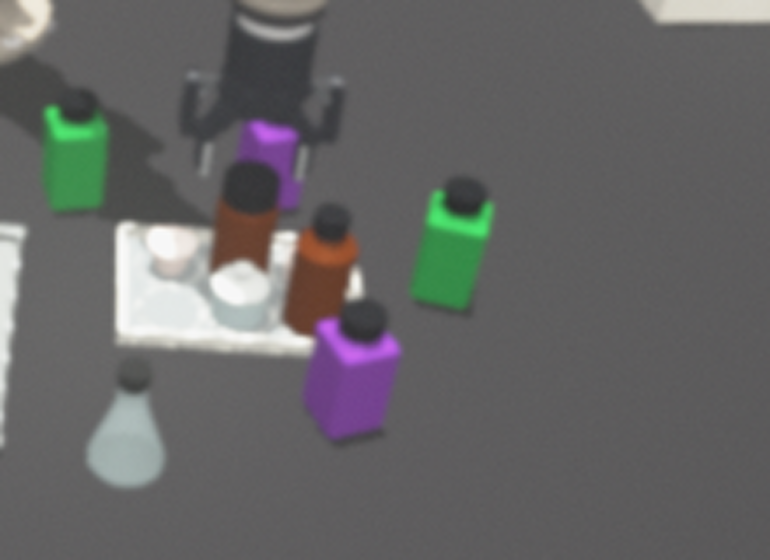

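The pads (px (203,165),(302,165)) are centred on the wide cap (251,185) and still level with its top. Going 18 mm lower, then closing.

arm_command([
  {"fingers": 0.8, "x": 0, "y": 0.0015, "z": 0.01, "ax": 0, "ay": 0, "az": 0},
  {"fingers": 0.8, "x": 0, "y": 0, "z": 0.008, "ax": 0, "ay": 0, "az": 0},
  {"fingers": -1, "x": 0, "y": 0, "z": 0, "ax": 0, "ay": 0, "az": 0},
  {"fingers": -1, "x": 0, "y": 0, "z": 0, "ax": 0, "ay": 0, "az": 0},
  {"fingers": -1, "x": 0, "y": 0, "z": 0, "ax": 0, "ay": 0, "az": 0},
  {"fingers": -1, "x": 0, "y": 0, "z": 0, "ax": 0, "ay": 0, "az": 0},
  {"fingers": -1, "x": 0, "y": 0, "z": 0, "ax": 0, "ay": 0, "az": 0},
])

```text
clock: 12.53
tcp_pos: [0.452, 0.308, 0.0772]
orientation: [0.001, 3.141, 0.0]
contact_force: [0.2, -1.5, 2.0]
grip_width: 0.0511
gripper_force: 63.1
```

arm_command([
  {"fingers": -1, "x": 0, "y": 0, "z": -0.008, "ax": 0, "ay": 0, "az": 0},
  {"fingers": -1, "x": 0, "y": 0, "z": -0.015, "ax": 0, "ay": 0, "az": 0},
  {"fingers": -1, "x": 0, "y": 0, "z": -0.02, "ax": 0, "ay": 0, "az": 0},
  {"fingers": -1, "x": 0, "y": 0, "z": -0.02, "ax": 0, "ay": 0, "az": 0},
  {"fingers": -1, "x": 0, "y": 0, "z": -0.012, "ax": 0, "ay": 0, "az": 0},
])

```text
clock: 12.95
tcp_pos: [0.452, 0.3085, 0.154]
orientation: [0.001, 3.14, 0.002]
contact_force: [0.3, 0.5, -2.9]
grip_width: 0.0508
gripper_force: 63.3
```

arm_command([
  {"fingers": -1, "x": -0.004, "y": -0.012, "z": 0, "ax": 0, "ay": 0, "az": 0},
  {"fingers": -1, "x": -0.008, "y": -0.022, "z": 0, "ax": 0, "ay": 0, "az": 0},
  {"fingers": -1, "x": -0.011, "y": -0.03, "z": 0, "ax": 0, "ay": 0, "az": 0},
  {"fingers": -1, "x": -0.012, "y": -0.032, "z": 0, "ax": 0, "ay": 0, "az": 0},
  {"fingers": -1, "x": -0.012, "y": -0.033, "z": 0, "ax": 0, "ay": 0, "az": 0},
  {"fingers": -1, "x": -0.012, "y": -0.033, "z": 0, "ax": 0, "ay": 0, "az": 0},
  {"fingers": -1, "x": -0.012, "y": -0.033, "z": 0, "ax": 0, "ay": 0, "az": 0},
  {"fingers": -1, "x": -0.012, "y": -0.033, "z": 0, "ax": 0, "ay": 0, "az": 0},
  {"fingers": -1, "x": -0.012, "y": -0.032, "z": 0, "ax": 0, "ay": 0, "az": 0},
  {"fingers": -1, "x": -0.008, "y": -0.022, "z": 0, "ax": 0, "ay": 0, "az": 0},
])

```text
clock: 13.78
tcp_pos: [0.5542, 0.0208, 0.151]
orientation: [-0.007, -3.141, 0.003]
contact_force: [0.4, -0.3, -3.1]
grip_width: 0.0508
gripper_force: 63.3
```

arm_command([
  {"fingers": -1, "x": -0.004, "y": -0.01, "z": 0.01, "ax": 0, "ay": 0, "az": 0},
  {"fingers": -1, "x": 0, "y": 0, "z": 0.02, "ax": 0, "ay": 0, "az": 0},
  {"fingers": -1, "x": 0, "y": 0, "z": 0.01, "ax": 0, "ay": 0, "az": 0},
  {"fingers": -1, "x": 0, "y": 0, "z": 0, "ax": 0, "ay": 0, "az": 0},
])

```text
clock: 14.12
tcp_pos: [0.5555, 0.0153, 0.1087]
orientation: [-0.001, -3.135, 0.001]
contact_force: [-1.0, 0.5, -3.0]
grip_width: 0.0509
gripper_force: 63.2
```

```bash
python3 - <<'E'
from h import *
f,p=grab('scene');body(p,f['frame'],.56,.014,.045)
o=r.get_obs();print(o['tcp_pos'],o['contact_force'],o['grip_width'])
body(p,f['frame'],.64,.011,.045)
E
```

```text
amber 211 min [ 0.5633 -0.0108  0.0413] max [0.5871 0.0405 0.1226] ymid 0.0149
[0.55654824 0.01584725 0.11011885] [ 0.56636025 -0.82870653 -2.34459937] 0.05103130559822554
amber 518 min [ 0.6213 -0.0177  0.0077] max [0.6683 0.0355 0.1052] ymid 0.0089
```

arm_command([
  {"fingers": -1, "x": 0, "y": 0, "z": 0.012, "ax": 0, "ay": 0, "az": 0},
  {"fingers": -1, "x": 0, "y": 0, "z": 0.01, "ax": 0, "ay": 0, "az": 0},
  {"fingers": -1, "x": 0, "y": 0, "z": 0.005, "ax": 0, "ay": 0, "az": 0},
  {"fingers": -1, "x": 0, "y": 0, "z": 0.002, "ax": 0, "ay": 0, "az": 0},
  {"fingers": -1, "x": 0, "y": 0, "z": 0.001, "ax": 0, "ay": 0, "az": 0},
  {"fingers": -1, "x": 0, "y": 0, "z": 0, "ax": 0, "ay": 0, "az": 0},
])

```text
clock: 14.67
tcp_pos: [0.5585, 0.0161, 0.0817]
orientation: [-0.001, -3.142, 0.0]
contact_force: [-1.1, -0.0, -4.1]
grip_width: 0.0506
gripper_force: 63.3
```

arm_command([
  {"fingers": -1, "x": 0, "y": 0, "z": 0.001, "ax": 0, "ay": 0, "az": 0},
  {"fingers": -1, "x": 0, "y": 0, "z": 0.001, "ax": 0, "ay": 0, "az": 0},
  {"fingers": -1, "x": 0, "y": 0, "z": 0, "ax": 0, "ay": 0, "az": 0},
])

```text
clock: 14.92
tcp_pos: [0.5586, 0.016, 0.0799]
orientation: [0.001, 3.141, 0.0]
contact_force: [-0.6, -0.1, -3.2]
grip_width: 0.0508
gripper_force: 63.3
```

arm_command([
  {"fingers": -1, "x": 0, "y": 0, "z": 0.001, "ax": 0, "ay": 0, "az": 0},
  {"fingers": -1, "x": 0, "y": 0, "z": 0.001, "ax": 0, "ay": 0, "az": 0},
  {"fingers": -1, "x": 0, "y": 0, "z": 0.001, "ax": 0, "ay": 0, "az": 0},
  {"fingers": -1, "x": 0, "y": 0, "z": 0, "ax": 0, "ay": 0, "az": 0},
])

```text
clock: 15.25
tcp_pos: [0.5584, 0.0159, 0.0766]
orientation: [-0.001, -3.141, 0.0]
contact_force: [0.1, 0.0, -2.7]
grip_width: 0.0509
gripper_force: 63.3
```

arm_command([
  {"fingers": -1, "x": 0, "y": 0, "z": 0.001, "ax": 0, "ay": 0, "az": 0},
  {"fingers": -1, "x": 0, "y": 0, "z": 0.001, "ax": 0, "ay": 0, "az": 0},
  {"fingers": -1, "x": 0, "y": 0, "z": 0, "ax": 0, "ay": 0, "az": 0},
])

```text
clock: 15.5
tcp_pos: [0.5593, 0.0158, 0.0762]
orientation: [0.001, 3.14, 0.001]
contact_force: [-2.9, -0.6, 10.1]
grip_width: 0.0507
gripper_force: 64.7
```

arm_command([
  {"fingers": 0.4, "x": 0, "y": 0, "z": 0, "ax": 0, "ay": 0, "az": 0},
  {"fingers": 0.8, "x": 0, "y": 0, "z": 0, "ax": 0, "ay": 0, "az": 0},
  {"fingers": 0.8, "x": 0, "y": 0, "z": 0, "ax": 0, "ay": 0, "az": 0},
  {"fingers": 0.8, "x": 0, "y": 0, "z": 0, "ax": 0, "ay": 0, "az": 0},
  {"fingers": 0.8, "x": 0, "y": 0, "z": -0.01, "ax": 0, "ay": 0, "az": 0},
  {"fingers": 0.8, "x": 0, "y": 0, "z": -0.025, "ax": 0, "ay": 0, "az": 0},
  {"fingers": 0.8, "x": 0, "y": 0, "z": -0.03, "ax": 0, "ay": 0, "az": 0},
  {"fingers": 0.5, "x": 0, "y": 0, "z": -0.03, "ax": 0, "ay": 0, "az": 0},
  {"fingers": 0.5, "x": 0.002, "y": 0.02, "z": -0.005, "ax": 0, "ay": 0, "az": 0},
  {"fingers": 0.5, "x": 0.0035, "y": 0.035, "z": 0, "ax": 0, "ay": 0, "az": 0},
])

```text
clock: 16.33
tcp_pos: [0.5556, 0.0669, 0.1787]
orientation: [0.014, 3.135, -0.001]
contact_force: [0.7, 0.0, -0.9]
grip_width: 0.0637
gripper_force: 0.0
```

arm_command([
  {"fingers": 0.5, "x": 0.0035, "y": 0.036, "z": 0, "ax": 0, "ay": 0, "az": 0},
  {"fingers": 0.5, "x": 0.0035, "y": 0.036, "z": 0, "ax": 0, "ay": 0, "az": 0},
  {"fingers": 0.5, "x": 0.0035, "y": 0.036, "z": 0, "ax": 0, "ay": 0, "az": 0},
  {"fingers": 0.5, "x": 0.0035, "y": 0.036, "z": 0, "ax": 0, "ay": 0, "az": 0},
  {"fingers": 0.5, "x": 0.0035, "y": 0.036, "z": 0, "ax": 0, "ay": 0, "az": 0},
  {"fingers": 0.5, "x": 0.0035, "y": 0.036, "z": 0, "ax": 0, "ay": 0, "az": 0},
  {"fingers": 0.5, "x": 0.004, "y": 0.036, "z": 0, "ax": 0, "ay": 0, "az": 0},
  {"fingers": 0.5, "x": 0.004, "y": 0.03, "z": 0, "ax": 0, "ay": 0, "az": 0},
  {"fingers": 0.5, "x": 0.002, "y": 0.016, "z": 0, "ax": 0, "ay": 0, "az": 0},
  {"fingers": 0.5, "x": 0, "y": 0, "z": 0, "ax": 0, "ay": 0, "az": 0},
])

```text
clock: 17.17
tcp_pos: [0.5203, 0.374, 0.175]
orientation: [0.009, -3.141, -0.003]
contact_force: [-0.5, 1.1, -0.5]
grip_width: 0.0641
gripper_force: 0.0
```

```bash
python3 - <<'E'
from h import *
f,p=grab('scene');body(p,f['frame'],.56,.014,.045);body(p,f['frame'],.64,.011,.045);tips(p,.523,.367,.14,.22)
o=r.get_obs();print(o['tcp_pos'],o['grip_width'])
E
```

```text
amber 71 min [ 0.5665 -0.0114  0.0122] max [0.5895 0.0405 0.091 ] ymid 0.0145
amber 522 min [ 0.6216 -0.0176  0.0091] max [0.6686 0.0355 0.1081] ymid 0.009
0.19 5 [0.524 0.334 0.196] [0.529 0.405 0.2  ]
0.2 29 [0.511 0.327 0.2  ] [0.537 0.417 0.21 ]
0.21 35 [0.511 0.326 0.21 ] [0.539 0.418 0.22 ]
[0.52146942 0.37051484 0.17489479] 0.06399126823013264
```

arm_command([
  {"fingers": 0.5, "x": -0.001, "y": -0.001, "z": 0.02, "ax": 0, "ay": 0, "az": 0},
  {"fingers": 0.5, "x": 0, "y": 0, "z": 0.02, "ax": 0, "ay": 0, "az": 0},
  {"fingers": 0.5, "x": 0, "y": 0, "z": 0.012, "ax": 0, "ay": 0, "az": 0},
  {"fingers": 0.5, "x": 0, "y": 0, "z": 0.006, "ax": 0, "ay": 0, "az": 0},
  {"fingers": 0.5, "x": 0, "y": 0, "z": 0, "ax": 0, "ay": 0, "az": 0},
  {"fingers": 0.5, "x": 0, "y": 0, "z": 0, "ax": 0, "ay": 0, "az": 0},
])

```text
clock: 17.72
tcp_pos: [0.5238, 0.3672, 0.1172]
orientation: [0.003, 3.141, -0.0]
contact_force: [-0.1, 0.2, 0.9]
grip_width: 0.0643
gripper_force: 0.0
```

```bash
python3 - <<'E'
from h import *
f,p=grab('scene','s8.png');tips(p,.523,.367,.11,.18)
o=r.get_obs();print(o['tcp_pos'],o['grip_width'])
E
```

```text
0.11 28 [0.526 0.351 0.11 ] [0.543 0.379 0.12 ]
0.12 45 [0.507 0.351 0.12 ] [0.542 0.381 0.13 ]
0.13 35 [0.51  0.327 0.13 ] [0.537 0.38  0.14 ]
0.14 23 [0.519 0.321 0.141] [0.537 0.409 0.15 ]
0.15 31 [0.515 0.32  0.15 ] [0.537 0.412 0.159]
0.16 29 [0.513 0.32  0.16 ] [0.538 0.41  0.17 ]
0.17 28 [0.519 0.32  0.17 ] [0.537 0.411 0.18 ]
[0.52398566 0.36773585 0.11775982] 0.06390520660614296
```

arm_command([
  {"fingers": 0.5, "x": 0, "y": 0, "z": 0.009, "ax": 0, "ay": 0, "az": 0},
  {"fingers": 0.5, "x": 0, "y": 0, "z": 0.006, "ax": 0, "ay": 0, "az": 0},
  {"fingers": -1, "x": 0, "y": 0, "z": 0, "ax": 0, "ay": 0, "az": 0},
  {"fingers": -1, "x": 0, "y": 0, "z": 0, "ax": 0, "ay": 0, "az": 0},
  {"fingers": -1, "x": 0, "y": 0, "z": 0, "ax": 0, "ay": 0, "az": 0},
  {"fingers": -1, "x": 0, "y": 0, "z": 0, "ax": 0, "ay": 0, "az": 0},
  {"fingers": -1, "x": 0, "y": 0, "z": 0, "ax": 0, "ay": 0, "az": 0},
  {"fingers": -1, "x": 0, "y": 0, "z": 0, "ax": 0, "ay": 0, "az": 0},
])

```text
clock: 18.43
tcp_pos: [0.5234, 0.3684, 0.1021]
orientation: [0.001, 3.141, 0.001]
contact_force: [-0.7, 1.1, 0.7]
grip_width: 0.0291
gripper_force: 59.7
```

arm_command([
  {"fingers": -1, "x": 0, "y": 0, "z": -0.008, "ax": 0, "ay": 0, "az": 0},
  {"fingers": -1, "x": 0, "y": 0, "z": -0.015, "ax": 0, "ay": 0, "az": 0},
  {"fingers": -1, "x": 0, "y": 0, "z": -0.02, "ax": 0, "ay": 0, "az": 0},
  {"fingers": -1, "x": 0, "y": 0, "z": -0.02, "ax": 0, "ay": 0, "az": 0},
  {"fingers": -1, "x": 0, "y": 0, "z": -0.017, "ax": 0, "ay": 0, "az": 0},
])

```text
clock: 18.85
tcp_pos: [0.5229, 0.3674, 0.1828]
orientation: [-0.001, -3.141, 0.001]
contact_force: [0.3, 0.2, -3.1]
grip_width: 0.0293
gripper_force: 59.9
```

arm_command([
  {"fingers": -1, "x": 0.002, "y": -0.012, "z": 0, "ax": 0, "ay": 0, "az": 0},
  {"fingers": -1, "x": 0.003, "y": -0.022, "z": 0, "ax": 0, "ay": 0, "az": 0},
  {"fingers": -1, "x": 0.004, "y": -0.033, "z": 0, "ax": 0, "ay": 0, "az": 0},
  {"fingers": -1, "x": 0.004, "y": -0.033, "z": 0, "ax": 0, "ay": 0, "az": 0},
  {"fingers": -1, "x": 0.004, "y": -0.033, "z": 0, "ax": 0, "ay": 0, "az": 0},
  {"fingers": -1, "x": 0.004, "y": -0.033, "z": 0, "ax": 0, "ay": 0, "az": 0},
  {"fingers": -1, "x": 0.004, "y": -0.033, "z": 0, "ax": 0, "ay": 0, "az": 0},
  {"fingers": -1, "x": 0.004, "y": -0.033, "z": 0, "ax": 0, "ay": 0, "az": 0},
  {"fingers": -1, "x": 0.004, "y": -0.033, "z": 0, "ax": 0, "ay": 0, "az": 0},
  {"fingers": -1, "x": 0.004, "y": -0.033, "z": 0, "ax": 0, "ay": 0, "az": 0},
])

```text
clock: 19.68
tcp_pos: [0.4839, 0.0671, 0.1807]
orientation: [-0.002, -3.139, 0.001]
contact_force: [1.1, -1.0, -3.3]
grip_width: 0.0294
gripper_force: 59.9
```

arm_command([
  {"fingers": -1, "x": 0.004, "y": -0.033, "z": 0, "ax": 0, "ay": 0, "az": 0},
  {"fingers": -1, "x": 0.003, "y": -0.02, "z": 0, "ax": 0, "ay": 0, "az": 0},
  {"fingers": -1, "x": 0, "y": 0, "z": 0.015, "ax": 0, "ay": 0, "az": 0},
  {"fingers": -1, "x": 0, "y": 0, "z": 0.02, "ax": 0, "ay": 0, "az": 0},
  {"fingers": -1, "x": 0, "y": 0, "z": 0.01, "ax": 0, "ay": 0, "az": 0},
  {"fingers": -1, "x": 0, "y": 0, "z": 0, "ax": 0, "ay": 0, "az": 0},
])

```text
clock: 20.18
tcp_pos: [0.4758, 0.0161, 0.1341]
orientation: [-0.002, -3.135, 0.002]
contact_force: [-0.8, -1.1, -3.5]
grip_width: 0.0292
gripper_force: 60.0
```

```bash
python3 - <<'E'
from h import *
f,p=grab('scene');body(p,f['frame'],.48,.017,.045)
o=r.get_obs();print(o['tcp_pos'],o['contact_force'],o['grip_width'])
E
```

```text
amber 311 min [ 0.4715 -0.0099  0.0538] max [0.507  0.0415 0.1392] ymid 0.0158
[0.47701097 0.01646616 0.13542129] [-0.1484086   0.12440206 -4.06385312] 0.029120301007989405
```

arm_command([
  {"fingers": -1, "x": 0, "y": 0, "z": 0.012, "ax": 0, "ay": 0, "az": 0},
  {"fingers": -1, "x": 0, "y": 0, "z": 0.011, "ax": 0, "ay": 0, "az": 0},
  {"fingers": -1, "x": 0, "y": 0, "z": 0.006, "ax": 0, "ay": 0, "az": 0},
  {"fingers": -1, "x": 0, "y": 0, "z": 0.002, "ax": 0, "ay": 0, "az": 0},
  {"fingers": -1, "x": 0, "y": 0, "z": 0, "ax": 0, "ay": 0, "az": 0},
  {"fingers": -1, "x": 0, "y": 0, "z": 0, "ax": 0, "ay": 0, "az": 0},
])

```text
clock: 20.73
tcp_pos: [0.4794, 0.0171, 0.1063]
orientation: [0.001, 3.141, 0.0]
contact_force: [0.3, -1.6, -3.6]
grip_width: 0.0293
gripper_force: 60.0
```

arm_command([
  {"fingers": -1, "x": 0, "y": 0, "z": 0.001, "ax": 0, "ay": 0, "az": 0},
  {"fingers": -1, "x": 0, "y": 0, "z": 0.001, "ax": 0, "ay": 0, "az": 0},
  {"fingers": -1, "x": 0, "y": 0, "z": 0, "ax": 0, "ay": 0, "az": 0},
])

```text
clock: 20.98
tcp_pos: [0.4792, 0.017, 0.104]
orientation: [0.001, 3.141, 0.0]
contact_force: [0.2, -0.1, -3.8]
grip_width: 0.0294
gripper_force: 60.0
```

arm_command([
  {"fingers": -1, "x": 0, "y": 0, "z": 0.001, "ax": 0, "ay": 0, "az": 0},
  {"fingers": -1, "x": 0, "y": 0, "z": 0.001, "ax": 0, "ay": 0, "az": 0},
  {"fingers": -1, "x": 0, "y": 0, "z": 0.001, "ax": 0, "ay": 0, "az": 0},
  {"fingers": -1, "x": 0, "y": 0, "z": 0, "ax": 0, "ay": 0, "az": 0},
])

```text
clock: 21.32
tcp_pos: [0.4794, 0.0171, 0.1011]
orientation: [0.001, 3.141, 0.0]
contact_force: [-0.4, -0.7, -0.4]
grip_width: 0.0297
gripper_force: 60.4
```

arm_command([
  {"fingers": -1, "x": 0, "y": 0, "z": 0.0005, "ax": 0, "ay": 0, "az": 0},
  {"fingers": 0.2, "x": 0, "y": 0, "z": 0, "ax": 0, "ay": 0, "az": 0},
  {"fingers": 0.6, "x": 0, "y": 0, "z": 0, "ax": 0, "ay": 0, "az": 0},
  {"fingers": 0.6, "x": 0, "y": 0, "z": 0, "ax": 0, "ay": 0, "az": 0},
  {"fingers": 0.6, "x": 0, "y": 0, "z": 0, "ax": 0, "ay": 0, "az": 0},
  {"fingers": 0.6, "x": 0, "y": 0, "z": -0.01, "ax": 0, "ay": 0, "az": 0},
  {"fingers": 0.6, "x": 0, "y": 0, "z": -0.025, "ax": 0, "ay": 0, "az": 0},
  {"fingers": 0.75, "x": 0, "y": 0, "z": -0.03, "ax": 0, "ay": 0, "az": 0},
  {"fingers": 0.75, "x": -0.002, "y": 0.016, "z": -0.005, "ax": 0, "ay": 0, "az": 0},
  {"fingers": 0.75, "x": -0.004, "y": 0.03, "z": 0, "ax": 0, "ay": 0, "az": 0},
])

```text
clock: 22.15
tcp_pos: [0.4867, 0.0602, 0.1736]
orientation: [0.011, 3.137, 0.001]
contact_force: [0.1, -0.3, -0.5]
grip_width: 0.0746
gripper_force: 0.0
```

arm_command([
  {"fingers": 0.75, "x": -0.005, "y": 0.036, "z": 0, "ax": 0, "ay": 0, "az": 0},
  {"fingers": 0.75, "x": -0.005, "y": 0.036, "z": 0, "ax": 0, "ay": 0, "az": 0},
  {"fingers": 0.75, "x": -0.005, "y": 0.036, "z": 0, "ax": 0, "ay": 0, "az": 0},
  {"fingers": 0.75, "x": -0.005, "y": 0.036, "z": 0, "ax": 0, "ay": 0, "az": 0},
  {"fingers": 0.75, "x": -0.005, "y": 0.036, "z": 0, "ax": 0, "ay": 0, "az": 0},
  {"fingers": 0.75, "x": -0.004, "y": 0.034, "z": 0, "ax": 0, "ay": 0, "az": 0},
  {"fingers": 0.75, "x": -0.001, "y": 0.018, "z": 0, "ax": 0, "ay": 0, "az": 0},
  {"fingers": 0.75, "x": 0, "y": 0.006, "z": 0.02, "ax": 0, "ay": 0, "az": 0},
  {"fingers": 0.75, "x": 0, "y": 0, "z": 0.02, "ax": 0, "ay": 0, "az": 0},
  {"fingers": 0.75, "x": 0, "y": 0, "z": 0.01, "ax": 0, "ay": 0, "az": 0},
])

```text
clock: 22.98
tcp_pos: [0.5141, 0.3005, 0.1187]
orientation: [0.0, -3.14, 0.003]
contact_force: [-0.1, -1.1, -0.2]
grip_width: 0.0744
gripper_force: 0.0
```

```bash
python3 - <<'E'
from h import *
f,p=grab('scene','s9.png');body(p,f['frame'],.48,.017,.035);body(p,f['frame'],.56,.014,.035);body(p,f['frame'],.64,.011,.035);tips(p,.517,.30,.04,.18)
o=r.get_obs();print(o['tcp_pos'],o['grip_width'])
im=cv2.imread('pics/s9.png')[110:290,200:420];cv2.imwrite('pics/s9c.png',cv2.resize(im,None,fx=3.3,fy=3.3,interpolation=cv2.INTER_CUBIC))
E
```

```text
amber 179 min [ 0.4686 -0.01    0.0183] max [0.5082 0.042  0.111 ] ymid 0.016
amber 86 min [ 0.5337 -0.0109  0.0081] max [0.5887 0.0407 0.1147] ymid 0.0149
amber 525 min [ 0.6219 -0.0177  0.0084] max [0.6674 0.0355 0.108 ] ymid 0.0089
0.04 103 [0.5   0.274 0.04 ] [0.547 0.323 0.048]
0.05 16 [0.511 0.29  0.053] [0.527 0.305 0.059]
0.06 8 [0.514 0.292 0.06 ] [0.525 0.305 0.061]
0.14 11 [0.514 0.256 0.143] [0.529 0.348 0.15 ]
0.15 25 [0.506 0.25  0.15 ] [0.527 0.35  0.159]
0.16 32 [0.513 0.249 0.161] [0.53  0.348 0.17 ]
0.17 26 [0.506 0.248 0.17 ] [0.529 0.35  0.18 ]
[0.51342858 0.29925147 0.11732621] 0.07443720992223216
```

View pics/s9c.png

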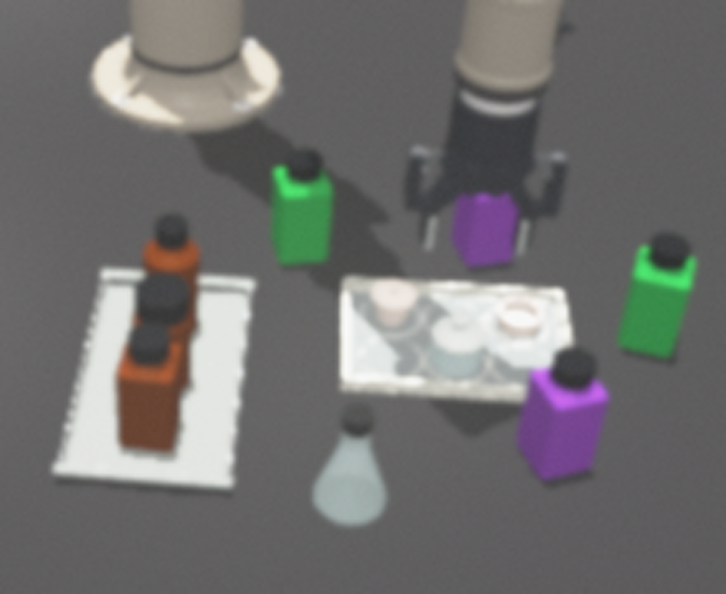

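All three tall bottles stand upright in the steel tray (px (170,260),(165,310),(150,390)), and the gripper is centred over the weighing bottle (px (455,345)). Lowering.

arm_command([
  {"fingers": 0.75, "x": -0.001, "y": 0, "z": 0.02, "ax": 0, "ay": 0, "az": 0},
  {"fingers": 0.75, "x": 0, "y": 0, "z": 0.025, "ax": 0, "ay": 0, "az": 0},
  {"fingers": 0.75, "x": 0, "y": 0, "z": 0.025, "ax": 0, "ay": 0, "az": 0},
  {"fingers": 0.75, "x": 0, "y": 0, "z": 0.018, "ax": 0, "ay": 0, "az": 0},
  {"fingers": 0.75, "x": 0, "y": 0, "z": 0.008, "ax": 0, "ay": 0, "az": 0},
  {"fingers": 0.75, "x": 0, "y": 0, "z": 0.004, "ax": 0, "ay": 0, "az": 0},
  {"fingers": 0.75, "x": 0, "y": 0, "z": 0, "ax": 0, "ay": 0, "az": 0},
])

```text
clock: 23.62
tcp_pos: [0.5165, 0.3005, 0.0205]
orientation: [-0.002, -3.142, 0.001]
contact_force: [0.4, 0.4, 0.3]
grip_width: 0.0748
gripper_force: 0.0
```

```bash
python3 - <<'E'
from h import *
f,p=grab('scene','s10.png');
m=(p[...,2]>.02)&(p[...,2]<.09)&(abs(p[...,1]-.3)<.054)&(abs(p[...,0]-.517)<.03);q=p[m]
for a in np.arange(.02,.09,.01):
    s=q[(q[:,2]>a)&(q[:,2]<a+.01)]
    for nm,t in (('R',s[s[:,1]<.27]),('L',s[s[:,1]>.331])):
        if len(t):print(round(a,2),nm,len(t),t.min(0).round(3),t.max(0).round(3))
o=r.get_obs();print(o['tcp_pos'],o['grip_width'],o['contact_force'])
E
```

```text
0.04 R 3 [0.527 0.255 0.047] [0.528 0.261 0.049]
0.04 L 2 [0.525 0.337 0.047] [0.527 0.34  0.049]
0.05 R 14 [0.512 0.247 0.05 ] [0.531 0.261 0.06 ]
0.05 L 12 [0.515 0.336 0.05 ] [0.528 0.349 0.06 ]
0.06 R 12 [0.513 0.248 0.061] [0.528 0.259 0.069]
0.06 L 12 [0.506 0.336 0.061] [0.532 0.347 0.068]
0.07 R 10 [0.521 0.249 0.073] [0.529 0.261 0.079]
0.07 L 13 [0.52  0.336 0.07 ] [0.531 0.35  0.08 ]
0.08 R 10 [0.522 0.248 0.081] [0.529 0.261 0.089]
0.08 L 13 [0.519 0.335 0.08 ] [0.531 0.354 0.09 ]
[0.51689169 0.30091911 0.02125309] 0.07481943286893497 [-1.78438788  0.06259056  0.49562594]
```

arm_command([
  {"fingers": 0.75, "x": 0, "y": 0, "z": 0.009, "ax": 0, "ay": 0, "az": 0},
  {"fingers": 0.75, "x": 0, "y": 0, "z": 0.006, "ax": 0, "ay": 0, "az": 0},
  {"fingers": 0.75, "x": 0, "y": 0, "z": 0, "ax": 0, "ay": 0, "az": 0},
  {"fingers": -1, "x": 0, "y": 0, "z": 0, "ax": 0, "ay": 0, "az": 0},
  {"fingers": -1, "x": 0, "y": 0, "z": 0, "ax": 0, "ay": 0, "az": 0},
  {"fingers": -1, "x": 0, "y": 0, "z": 0, "ax": 0, "ay": 0, "az": 0},
  {"fingers": -1, "x": 0, "y": 0, "z": 0, "ax": 0, "ay": 0, "az": 0},
  {"fingers": -1, "x": 0, "y": 0, "z": 0, "ax": 0, "ay": 0, "az": 0},
], grip_force=30)

```text
clock: 24.33
tcp_pos: [0.5163, 0.301, 0.0059]
orientation: [0.001, 3.141, 0.0]
contact_force: [-2.7, -0.4, 5.6]
grip_width: 0.0499
gripper_force: 30.9
```

arm_command([
  {"fingers": -1, "x": 0, "y": 0, "z": -0.005, "ax": 0, "ay": 0, "az": 0},
  {"fingers": -1, "x": 0, "y": 0, "z": -0.015, "ax": 0, "ay": 0, "az": 0},
  {"fingers": -1, "x": 0, "y": 0, "z": -0.025, "ax": 0, "ay": 0, "az": 0},
  {"fingers": -1, "x": 0, "y": 0, "z": -0.03, "ax": 0, "ay": 0, "az": 0},
  {"fingers": -1, "x": 0, "y": 0, "z": -0.03, "ax": 0, "ay": 0, "az": 0},
  {"fingers": -1, "x": 0, "y": 0, "z": -0.03, "ax": 0, "ay": 0, "az": 0},
  {"fingers": -1, "x": 0, "y": 0, "z": -0.015, "ax": 0, "ay": 0, "az": 0},
  {"fingers": -1, "x": 0, "y": 0, "z": 0, "ax": 0, "ay": 0, "az": 0},
])

```text
clock: 25.0
tcp_pos: [0.5186, 0.3024, 0.1597]
orientation: [0.001, 3.135, 0.007]
contact_force: [0.4, 0.9, 1.4]
grip_width: 0.0499
gripper_force: 31.4
```

```bash
python3 - <<'E'
from h import *
f,p=grab('scene','s11.png');o=r.get_obs();print(o['tcp_pos'],o['grip_width'],o['gripper_force'],o['contact_force'])
m=(abs(p[...,0]-.517)<.035)&(abs(p[...,1]-.3)<.03)&(p[...,2]>.03)&(p[...,2]<.24);q=p[m];print(np.histogram(q[:,2],np.arange(.03,.25,.01)))
E
```

```text
[0.51734451 0.30175597 0.1573886 ] 0.05039387947970621 31.367846550419927 [-0.5550212  -0.38856662  0.13427389]
(array([  0,   0,   0,   0,   0,   0,   0,   0,   0,   0,   0,   0,  12,
        44,  46,  48, 132,  37,  28,  10,  10]), array([0.03, 0.04, 0.05, 0.06, 0.07, 0.08, 0.09, 0.1 , 0.11, 0.12, 0.13,
       0.14, 0.15, 0.16, 0.17, 0.18, 0.19, 0.2 , 0.21, 0.22, 0.23, 0.24]))
```

arm_command([
  {"fingers": -1, "x": 0, "y": -0.012, "z": 0, "ax": 0, "ay": 0, "az": 0},
  {"fingers": -1, "x": 0, "y": -0.024, "z": 0, "ax": 0, "ay": 0, "az": 0},
  {"fingers": -1, "x": 0, "y": -0.034, "z": 0, "ax": 0, "ay": 0, "az": 0},
  {"fingers": -1, "x": 0, "y": -0.034, "z": 0, "ax": 0, "ay": 0, "az": 0},
  {"fingers": -1, "x": 0, "y": -0.034, "z": 0, "ax": 0, "ay": 0, "az": 0},
  {"fingers": -1, "x": 0, "y": -0.034, "z": 0, "ax": 0, "ay": 0, "az": 0},
  {"fingers": -1, "x": 0, "y": -0.034, "z": 0, "ax": 0, "ay": 0, "az": 0},
  {"fingers": -1, "x": 0, "y": -0.034, "z": 0, "ax": 0, "ay": 0, "az": 0},
  {"fingers": -1, "x": 0, "y": -0.034, "z": 0, "ax": 0, "ay": 0, "az": 0},
  {"fingers": -1, "x": 0, "y": -0.034, "z": 0, "ax": 0, "ay": 0, "az": 0},
])

```text
clock: 25.88
tcp_pos: [0.514, -0.0097, 0.1537]
orientation: [-0.002, -3.138, 0.001]
contact_force: [0.5, -0.5, -0.8]
grip_width: 0.0504
gripper_force: 31.4
```

arm_command([
  {"fingers": -1, "x": 0, "y": -0.034, "z": 0, "ax": 0, "ay": 0, "az": 0},
  {"fingers": -1, "x": 0, "y": -0.034, "z": 0, "ax": 0, "ay": 0, "az": 0},
  {"fingers": -1, "x": 0, "y": -0.034, "z": 0, "ax": 0, "ay": 0, "az": 0},
  {"fingers": -1, "x": 0, "y": -0.034, "z": 0, "ax": 0, "ay": 0, "az": 0},
  {"fingers": -1, "x": 0, "y": -0.034, "z": 0, "ax": 0, "ay": 0, "az": 0},
  {"fingers": -1, "x": 0, "y": -0.034, "z": 0, "ax": 0, "ay": 0, "az": 0},
  {"fingers": -1, "x": 0, "y": -0.034, "z": 0, "ax": 0, "ay": 0, "az": 0},
  {"fingers": -1, "x": 0, "y": -0.034, "z": 0, "ax": 0, "ay": 0, "az": 0},
  {"fingers": -1, "x": 0, "y": -0.02, "z": 0, "ax": 0, "ay": 0, "az": 0},
  {"fingers": -1, "x": 0, "y": -0.008, "z": 0, "ax": 0, "ay": 0, "az": 0},
])

```text
clock: 26.72
tcp_pos: [0.5127, -0.3117, 0.1536]
orientation: [-0.01, -3.138, 0.002]
contact_force: [-0.1, -0.1, -0.6]
grip_width: 0.0501
gripper_force: 31.4
```

arm_command([
  {"fingers": -1, "x": 0, "y": 0, "z": 0.015, "ax": 0, "ay": 0, "az": 0},
  {"fingers": -1, "x": 0, "y": 0, "z": 0.02, "ax": 0, "ay": 0, "az": 0},
  {"fingers": -1, "x": 0, "y": 0, "z": 0.01, "ax": 0, "ay": 0, "az": 0},
  {"fingers": -1, "x": 0, "y": 0, "z": 0, "ax": 0, "ay": 0, "az": 0},
  {"fingers": -1, "x": 0, "y": 0, "z": 0, "ax": 0, "ay": 0, "az": 0},
])

```text
clock: 27.13
tcp_pos: [0.515, -0.3061, 0.1093]
orientation: [0.0, -3.139, -0.002]
contact_force: [1.3, 0.0, -0.1]
grip_width: 0.0505
gripper_force: 31.4
```

```bash
cat >> h.py <<'E'
def bystep(p,cx,cy,w,lo,hi,st=.01):
    m=(abs(p[...,0]-cx)<w)&(abs(p[...,1]-cy)<w);q=p[m]
    for a in np.arange(lo,hi,st):
        s=q[(q[:,2]>a)&(q[:,2]<a+st)]
        if len(s)>2: print(round(a,3),len(s),s.min(0).round(3),s.max(0).round(3))
E
python3 - <<'E'
from h import *
f,p=grab('scene','s12.png');o=r.get_obs();print(o['tcp_pos'],o['grip_width'],o['contact_force'])
bystep(p,.512,-.3086,.05,.086,.2)
D=np.load('scene0.npz')['p']
m=(abs(D[...,0]-.512)<.075)&(abs(D[...,1]+.3086)<.075)&(D[...,2]>.077)&(D[...,2]<.09);q=D[m];print('pan scene',((q.max(0)+q.min(0))/2).round(4),np.ptp(q,axis=0),cv2.minEnclosingCircle(q[:,:2].astype(np.float32)))
E
```

```text
[ 0.51572832 -0.30665028  0.11030584] 0.050304424710768 [-0.5621144   0.46958293  0.01850826]
0.086 5 [ 0.491 -0.352  0.086] [ 0.537 -0.276  0.088]
0.106 33 [ 0.509 -0.326  0.106] [ 0.543 -0.283  0.116]
0.116 45 [ 0.516 -0.327  0.117] [ 0.542 -0.277  0.126]
0.126 43 [ 0.518 -0.341  0.126] [ 0.542 -0.271  0.136]
0.136 87 [ 0.492 -0.346  0.136] [ 0.544 -0.27   0.146]
0.146 109 [ 0.497 -0.345  0.146] [ 0.54  -0.268  0.156]
0.156 53 [ 0.506 -0.346  0.156] [ 0.53  -0.268  0.166]
0.166 37 [ 0.5   -0.357  0.166] [ 0.533 -0.265  0.176]
0.176 63 [ 0.505 -0.358  0.176] [ 0.533 -0.26   0.186]
0.186 46 [ 0.501 -0.358  0.186] [ 0.536 -0.259  0.196]
0.196 65 [ 0.503 -0.358  0.196] [ 0.536 -0.259  0.206]
pan scene [ 0.515  -0.3102  0.0822] [0.12630257 0.12362501 0.01029633] ((0.5154210925102234, -0.3133537471294403), 0.06619724631309509)
```

arm_command([
  {"fingers": -1, "x": 0.003, "y": -0.002, "z": 0.008, "ax": 0, "ay": 0, "az": 0},
  {"fingers": -1, "x": 0, "y": 0, "z": 0.007, "ax": 0, "ay": 0, "az": 0},
  {"fingers": -1, "x": 0, "y": 0, "z": 0.004, "ax": 0, "ay": 0, "az": 0},
  {"fingers": -1, "x": 0, "y": 0, "z": 0.002, "ax": 0, "ay": 0, "az": 0},
  {"fingers": -1, "x": 0, "y": 0, "z": 0.001, "ax": 0, "ay": 0, "az": 0},
  {"fingers": -1, "x": 0, "y": 0, "z": 0, "ax": 0, "ay": 0, "az": 0},
])

```text
clock: 27.68
tcp_pos: [0.5128, -0.3089, 0.0881]
orientation: [-0.001, -3.141, -0.0]
contact_force: [0.8, -0.2, -0.4]
grip_width: 0.0503
gripper_force: 31.4
```

arm_command([
  {"fingers": -1, "x": 0, "y": 0, "z": 0.001, "ax": 0, "ay": 0, "az": 0},
  {"fingers": -1, "x": 0, "y": 0, "z": 0, "ax": 0, "ay": 0, "az": 0},
  {"fingers": -1, "x": 0, "y": 0, "z": 0, "ax": 0, "ay": 0, "az": 0},
])

```text
clock: 27.93
tcp_pos: [0.513, -0.3091, 0.0874]
orientation: [0.001, 3.141, -0.0]
contact_force: [-0.6, -0.5, -0.4]
grip_width: 0.0501
gripper_force: 31.4
```

arm_command([
  {"fingers": -1, "x": 0, "y": 0, "z": 0.001, "ax": 0, "ay": 0, "az": 0},
  {"fingers": -1, "x": 0, "y": 0, "z": 0.001, "ax": 0, "ay": 0, "az": 0},
  {"fingers": -1, "x": 0, "y": 0, "z": 0, "ax": 0, "ay": 0, "az": 0},
])

```text
clock: 28.18
tcp_pos: [0.5128, -0.309, 0.0851]
orientation: [-0.001, -3.141, -0.0]
contact_force: [-0.7, -1.1, -0.2]
grip_width: 0.0504
gripper_force: 31.4
```

arm_command([
  {"fingers": -1, "x": 0, "y": 0, "z": 0.001, "ax": 0, "ay": 0, "az": 0},
  {"fingers": -1, "x": 0, "y": 0, "z": 0, "ax": 0, "ay": 0, "az": 0},
  {"fingers": -1, "x": 0, "y": 0, "z": 0, "ax": 0, "ay": 0, "az": 0},
])

```text
clock: 28.43
tcp_pos: [0.5128, -0.309, 0.0842]
orientation: [-0.001, -3.141, -0.0]
contact_force: [0.7, 1.2, -0.5]
grip_width: 0.0503
gripper_force: 31.4
```

arm_command([
  {"fingers": -1, "x": 0, "y": 0, "z": 0.001, "ax": 0, "ay": 0, "az": 0},
  {"fingers": -1, "x": 0, "y": 0, "z": 0.0005, "ax": 0, "ay": 0, "az": 0},
  {"fingers": -1, "x": 0, "y": 0, "z": 0, "ax": 0, "ay": 0, "az": 0},
])

```text
clock: 28.68
tcp_pos: [0.513, -0.3091, 0.0838]
orientation: [0.001, 3.141, 0.001]
contact_force: [-3.4, 1.9, 8.4]
grip_width: 0.05
gripper_force: 31.9
```

arm_command([
  {"fingers": 0.3, "x": 0, "y": 0, "z": 0, "ax": 0, "ay": 0, "az": 0},
  {"fingers": 0.75, "x": 0, "y": 0, "z": 0, "ax": 0, "ay": 0, "az": 0},
  {"fingers": 0.75, "x": 0, "y": 0, "z": 0, "ax": 0, "ay": 0, "az": 0},
  {"fingers": 0.75, "x": 0, "y": 0, "z": 0, "ax": 0, "ay": 0, "az": 0},
  {"fingers": 0.75, "x": 0, "y": 0, "z": -0.01, "ax": 0, "ay": 0, "az": 0},
  {"fingers": 0.75, "x": 0, "y": 0, "z": -0.025, "ax": 0, "ay": 0, "az": 0},
  {"fingers": 0.75, "x": 0, "y": 0, "z": -0.03, "ax": 0, "ay": 0, "az": 0},
  {"fingers": 0.75, "x": 0, "y": 0, "z": -0.03, "ax": 0, "ay": 0, "az": 0},
  {"fingers": 0.75, "x": 0, "y": 0, "z": -0.01, "ax": 0, "ay": 0, "az": 0},
])

```text
clock: 29.43
tcp_pos: [0.5147, -0.3106, 0.1929]
orientation: [0.002, 3.136, -0.004]
contact_force: [0.3, -0.3, 0.2]
grip_width: 0.0748
gripper_force: 0.0
```

```bash
python3 - <<'E'
from h import *
f,p=grab('scene','s13.png');o=r.get_obs();print(o['tcp_pos'],o['contact_force'])
bystep(p,.512,-.3086,.045,.1,.16)
for c in ((.48,.017),(.56,.014),(.64,.011)): body(p,f['frame'],*c,.035)
f,p=grab('top','t13.png');bystep(p,.512,-.3086,.05,.1,.15)
E
```

```text
[ 0.51511032 -0.31067603  0.19315614] [ 1.08306586 -0.66123844  1.8401419 ]
0.1 43 [ 0.514 -0.333  0.1  ] [ 0.543 -0.286  0.11 ]
0.11 56 [ 0.488 -0.335  0.111] [ 0.542 -0.284  0.12 ]
0.12 85 [ 0.497 -0.331  0.12 ] [ 0.538 -0.286  0.128]
0.13 24 [ 0.509 -0.317  0.13 ] [ 0.525 -0.301  0.14 ]
amber 182 min [ 0.4692 -0.01    0.0209] max [0.509  0.042  0.1121] ymid 0.016
amber 87 min [ 0.5347 -0.0112  0.0084] max [0.5901 0.0407 0.1155] ymid 0.0147
amber 521 min [ 0.6205 -0.0177  0.0081] max [0.6685 0.0355 0.1071] ymid 0.0089
0.1 15 [ 0.489 -0.302  0.101] [ 0.522 -0.284  0.108]
0.11 48 [ 0.488 -0.332  0.11 ] [ 0.514 -0.283  0.12 ]
0.12 96 [ 0.491 -0.329  0.12 ] [ 0.522 -0.285  0.127]
0.13 14 [ 0.504 -0.314  0.131] [ 0.519 -0.303  0.139]
```

The weighing bottle stands centred on the pan to within about 2 mm, and the tall bottles haven't moved. Next, the narrow bottle.

arm_command([
  {"fingers": 0.6, "x": 0.001, "y": 0.016, "z": 0, "ax": 0, "ay": 0, "az": 0},
  {"fingers": 0.5, "x": 0.003, "y": 0.034, "z": 0, "ax": 0, "ay": 0, "az": 0},
  {"fingers": 0.5, "x": 0.004, "y": 0.034, "z": 0, "ax": 0, "ay": 0, "az": 0},
  {"fingers": 0.5, "x": 0.004, "y": 0.034, "z": 0, "ax": 0, "ay": 0, "az": 0},
  {"fingers": 0.5, "x": 0.004, "y": 0.034, "z": 0, "ax": 0, "ay": 0, "az": 0},
  {"fingers": 0.5, "x": 0.004, "y": 0.034, "z": 0, "ax": 0, "ay": 0, "az": 0},
  {"fingers": 0.5, "x": 0.004, "y": 0.034, "z": 0, "ax": 0, "ay": 0, "az": 0},
  {"fingers": 0.5, "x": 0.004, "y": 0.034, "z": 0, "ax": 0, "ay": 0, "az": 0},
  {"fingers": 0.5, "x": 0.003, "y": 0.034, "z": 0, "ax": 0, "ay": 0, "az": 0},
  {"fingers": 0.5, "x": 0.002, "y": 0.026, "z": 0, "ax": 0, "ay": 0, "az": 0},
], grip_force=60)

```text
clock: 30.37
tcp_pos: [0.4783, 0.0079, 0.1866]
orientation: [0.003, -3.139, -0.001]
contact_force: [1.0, 0.3, 0.5]
grip_width: 0.0643
gripper_force: 0.0
```

arm_command([
  {"fingers": 0.5, "x": 0.001, "y": 0.012, "z": 0, "ax": 0, "ay": 0, "az": 0},
  {"fingers": 0.5, "x": 0, "y": 0, "z": 0.015, "ax": 0, "ay": 0, "az": 0},
  {"fingers": 0.5, "x": 0, "y": 0, "z": 0.02, "ax": 0, "ay": 0, "az": 0},
  {"fingers": 0.5, "x": 0, "y": 0, "z": 0.015, "ax": 0, "ay": 0, "az": 0},
  {"fingers": 0.5, "x": 0, "y": 0, "z": 0.005, "ax": 0, "ay": 0, "az": 0},
  {"fingers": 0.5, "x": 0, "y": 0, "z": 0, "ax": 0, "ay": 0, "az": 0},
  {"fingers": 0.5, "x": 0, "y": 0, "z": 0, "ax": 0, "ay": 0, "az": 0},
])

```text
clock: 30.95
tcp_pos: [0.4787, 0.0168, 0.1325]
orientation: [-0.001, -3.14, 0.0]
contact_force: [-0.6, 0.5, -0.5]
grip_width: 0.0639
gripper_force: 0.0
```

```bash
python3 - <<'E'
from h import *
o=r.get_obs();print(o['tcp_pos'],o['grip_width'])
f,p=grab('scene');bystep(p,.48,.017,.06,.12,.18);
E
```

```text
[0.47867157 0.01682942 0.13253496] 0.06394043828357905
0.12 52 [0.466 0.002 0.121] [0.497 0.032 0.13 ]
0.13 18 [0.47  0.003 0.13 ] [0.496 0.029 0.133]
0.15 7 [ 0.469 -0.021  0.156] [0.49  0.054 0.159]
0.16 25 [ 0.468 -0.027  0.16 ] [0.493 0.06  0.17 ]
0.17 22 [ 0.482 -0.027  0.17 ] [0.495 0.059 0.18 ]
```

arm_command([
  {"fingers": 0.5, "x": 0, "y": 0, "z": 0.014, "ax": 0, "ay": 0, "az": 0},
  {"fingers": 0.5, "x": 0, "y": 0, "z": 0.012, "ax": 0, "ay": 0, "az": 0},
  {"fingers": 0.5, "x": 0, "y": 0, "z": 0.005, "ax": 0, "ay": 0, "az": 0},
  {"fingers": 0.5, "x": 0, "y": 0, "z": 0, "ax": 0, "ay": 0, "az": 0},
  {"fingers": -1, "x": 0, "y": 0, "z": 0, "ax": 0, "ay": 0, "az": 0},
  {"fingers": -1, "x": 0, "y": 0, "z": 0, "ax": 0, "ay": 0, "az": 0},
  {"fingers": -1, "x": 0, "y": 0, "z": 0, "ax": 0, "ay": 0, "az": 0},
  {"fingers": -1, "x": 0, "y": 0, "z": 0, "ax": 0, "ay": 0, "az": 0},
  {"fingers": -1, "x": 0, "y": 0, "z": 0, "ax": 0, "ay": 0, "az": 0},
  {"fingers": -1, "x": 0, "y": 0, "z": 0, "ax": 0, "ay": 0, "az": 0},
])

```text
clock: 31.83
tcp_pos: [0.4799, 0.0173, 0.1029]
orientation: [0.001, 3.14, 0.001]
contact_force: [0.0, 0.0, 5.5]
grip_width: 0.0291
gripper_force: 59.2
```

arm_command([
  {"fingers": -1, "x": 0, "y": 0, "z": -0.008, "ax": 0, "ay": 0, "az": 0},
  {"fingers": -1, "x": 0, "y": 0, "z": -0.015, "ax": 0, "ay": 0, "az": 0},
  {"fingers": -1, "x": 0, "y": 0, "z": -0.02, "ax": 0, "ay": 0, "az": 0},
  {"fingers": -1, "x": 0, "y": 0, "z": -0.02, "ax": 0, "ay": 0, "az": 0},
  {"fingers": -1, "x": 0, "y": 0, "z": -0.012, "ax": 0, "ay": 0, "az": 0},
  {"fingers": -1, "x": -0.002, "y": 0.012, "z": 0, "ax": 0, "ay": 0, "az": 0},
  {"fingers": -1, "x": -0.003, "y": 0.022, "z": 0, "ax": 0, "ay": 0, "az": 0},
  {"fingers": -1, "x": -0.004, "y": 0.033, "z": 0, "ax": 0, "ay": 0, "az": 0},
  {"fingers": -1, "x": -0.004, "y": 0.033, "z": 0, "ax": 0, "ay": 0, "az": 0},
  {"fingers": -1, "x": -0.004, "y": 0.033, "z": 0, "ax": 0, "ay": 0, "az": 0},
])

```text
clock: 32.67
tcp_pos: [0.4956, 0.1508, 0.1771]
orientation: [-0.003, -3.141, 0.001]
contact_force: [0.2, 0.5, -4.3]
grip_width: 0.0291
gripper_force: 60.1
```

arm_command([
  {"fingers": -1, "x": -0.004, "y": 0.033, "z": 0, "ax": 0, "ay": 0, "az": 0},
  {"fingers": -1, "x": -0.004, "y": 0.033, "z": 0, "ax": 0, "ay": 0, "az": 0},
  {"fingers": -1, "x": -0.004, "y": 0.033, "z": 0, "ax": 0, "ay": 0, "az": 0},
  {"fingers": -1, "x": -0.004, "y": 0.033, "z": 0, "ax": 0, "ay": 0, "az": 0},
  {"fingers": -1, "x": -0.004, "y": 0.033, "z": 0, "ax": 0, "ay": 0, "az": 0},
  {"fingers": -1, "x": -0.004, "y": 0.03, "z": 0, "ax": 0, "ay": 0, "az": 0},
  {"fingers": -1, "x": -0.002, "y": 0.018, "z": 0, "ax": 0, "ay": 0, "az": 0},
  {"fingers": -1, "x": 0, "y": 0.004, "z": 0, "ax": 0, "ay": 0, "az": 0},
  {"fingers": -1, "x": 0, "y": 0, "z": 0, "ax": 0, "ay": 0, "az": 0},
  {"fingers": -1, "x": 0, "y": 0, "z": 0, "ax": 0, "ay": 0, "az": 0},
])

```text
clock: 33.5
tcp_pos: [0.5219, 0.3655, 0.1764]
orientation: [-0.002, -3.141, 0.003]
contact_force: [0.1, -0.6, -4.0]
grip_width: 0.0293
gripper_force: 60.2
```

```bash
python3 - <<'E'
from h import *
o=r.get_obs();print(o['tcp_pos'],o['grip_width'],o['contact_force'])
f,p=grab('scene');body(p,f['frame'],.5236,.3676,.045,.06,.2)
D=np.load('scene0.npz');body(D['p'],D['rgb'],.5236,.3676,.04)
E
```

```text
[0.52194258 0.36553719 0.17641944] 0.029333172110339267 [ 0.13209229 -0.58653073 -3.95936923]
amber 526 min [0.5185 0.3376 0.0779] max [0.5531 0.3891 0.1827] ymid 0.3633
amber 427 min [0.5156 0.3398 0.0117] max [0.5539 0.3913 0.1112] ymid 0.3656
```

arm_command([
  {"fingers": -1, "x": -0.001, "y": 0.0025, "z": 0.012, "ax": 0, "ay": 0, "az": 0},
  {"fingers": -1, "x": 0, "y": 0, "z": 0.02, "ax": 0, "ay": 0, "az": 0},
  {"fingers": -1, "x": 0, "y": 0, "z": 0.018, "ax": 0, "ay": 0, "az": 0},
  {"fingers": -1, "x": 0, "y": 0, "z": 0.01, "ax": 0, "ay": 0, "az": 0},
  {"fingers": -1, "x": 0, "y": 0, "z": 0.006, "ax": 0, "ay": 0, "az": 0},
  {"fingers": -1, "x": 0, "y": 0, "z": 0.002, "ax": 0, "ay": 0, "az": 0},
  {"fingers": -1, "x": 0, "y": 0, "z": 0, "ax": 0, "ay": 0, "az": 0},
  {"fingers": -1, "x": 0, "y": 0, "z": 0, "ax": 0, "ay": 0, "az": 0},
])

```text
clock: 34.22
tcp_pos: [0.5239, 0.3697, 0.1096]
orientation: [0.001, 3.14, 0.001]
contact_force: [0.7, 0.7, -4.3]
grip_width: 0.0287
gripper_force: 60.2
```

arm_command([
  {"fingers": -1, "x": 0, "y": 0, "z": 0.001, "ax": 0, "ay": 0, "az": 0},
  {"fingers": -1, "x": 0, "y": 0, "z": 0.001, "ax": 0, "ay": 0, "az": 0},
  {"fingers": -1, "x": 0, "y": 0, "z": 0, "ax": 0, "ay": 0, "az": 0},
])

```text
clock: 34.47
tcp_pos: [0.5234, 0.3696, 0.1072]
orientation: [0.001, 3.141, 0.001]
contact_force: [0.3, 1.0, -3.7]
grip_width: 0.0291
gripper_force: 60.2
```

arm_command([
  {"fingers": -1, "x": 0, "y": -0.001, "z": 0.001, "ax": 0, "ay": 0, "az": 0},
  {"fingers": -1, "x": 0, "y": 0, "z": 0.001, "ax": 0, "ay": 0, "az": 0},
  {"fingers": -1, "x": 0, "y": 0, "z": 0.001, "ax": 0, "ay": 0, "az": 0},
  {"fingers": -1, "x": 0, "y": 0, "z": 0, "ax": 0, "ay": 0, "az": 0},
])

```text
clock: 34.8
tcp_pos: [0.5234, 0.3686, 0.1041]
orientation: [0.001, 3.141, 0.0]
contact_force: [-0.3, -0.1, -0.7]
grip_width: 0.0294
gripper_force: 60.4
```

arm_command([
  {"fingers": -1, "x": 0, "y": 0, "z": 0.0007, "ax": 0, "ay": 0, "az": 0},
  {"fingers": -1, "x": 0, "y": 0, "z": 0, "ax": 0, "ay": 0, "az": 0},
])

```text
clock: 34.97
tcp_pos: [0.5237, 0.3687, 0.104]
orientation: [0.001, 3.141, 0.001]
contact_force: [-0.3, -0.7, 4.7]
grip_width: 0.0287
gripper_force: 61.0
```

arm_command([
  {"fingers": 0.2, "x": 0, "y": 0, "z": 0, "ax": 0, "ay": 0, "az": 0},
  {"fingers": 0.6, "x": 0, "y": 0, "z": 0, "ax": 0, "ay": 0, "az": 0},
  {"fingers": 0.6, "x": 0, "y": 0, "z": 0, "ax": 0, "ay": 0, "az": 0},
  {"fingers": 0.6, "x": 0, "y": 0, "z": 0, "ax": 0, "ay": 0, "az": 0},
  {"fingers": 0.6, "x": 0, "y": 0, "z": -0.01, "ax": 0, "ay": 0, "az": 0},
  {"fingers": 0.6, "x": 0, "y": 0, "z": -0.025, "ax": 0, "ay": 0, "az": 0},
  {"fingers": 0.8, "x": 0, "y": 0, "z": -0.03, "ax": 0, "ay": 0, "az": 0},
  {"fingers": 0.8, "x": -0.001, "y": -0.016, "z": -0.01, "ax": 0, "ay": 0, "az": 0},
  {"fingers": 0.8, "x": -0.003, "y": -0.034, "z": 0, "ax": 0, "ay": 0, "az": 0},
  {"fingers": 0.8, "x": -0.004, "y": -0.036, "z": 0, "ax": 0, "ay": 0, "az": 0},
])

```text
clock: 35.8
tcp_pos: [0.5313, 0.2836, 0.1799]
orientation: [-0.005, 3.139, 0.004]
contact_force: [-0.1, -0.2, 0.1]
grip_width: 0.0772
gripper_force: 0.0
```

arm_command([
  {"fingers": 0.8, "x": -0.004, "y": -0.036, "z": 0, "ax": 0, "ay": 0, "az": 0},
  {"fingers": 0.8, "x": -0.004, "y": -0.036, "z": 0, "ax": 0, "ay": 0, "az": 0},
  {"fingers": 0.8, "x": -0.004, "y": -0.036, "z": 0, "ax": 0, "ay": 0, "az": 0},
  {"fingers": 0.8, "x": -0.004, "y": -0.036, "z": 0, "ax": 0, "ay": 0, "az": 0},
  {"fingers": 0.8, "x": -0.004, "y": -0.036, "z": 0, "ax": 0, "ay": 0, "az": 0},
  {"fingers": 0.8, "x": -0.004, "y": -0.036, "z": 0, "ax": 0, "ay": 0, "az": 0},
  {"fingers": 0.8, "x": -0.003, "y": -0.032, "z": 0, "ax": 0, "ay": 0, "az": 0},
  {"fingers": 0.8, "x": -0.001, "y": -0.019, "z": 0, "ax": 0, "ay": 0, "az": 0},
  {"fingers": 0.8, "x": 0, "y": 0, "z": 0.02, "ax": 0, "ay": 0, "az": 0},
  {"fingers": 0.8, "x": 0, "y": 0, "z": 0.02, "ax": 0, "ay": 0, "az": 0},
])

```text
clock: 36.63
tcp_pos: [0.5603, 0.0128, 0.1395]
orientation: [0.007, 3.137, 0.0]
contact_force: [-0.2, 0.6, -0.5]
grip_width: 0.0768
gripper_force: 0.0
```

arm_command([
  {"fingers": 0.8, "x": 0, "y": 0, "z": 0.02, "ax": 0, "ay": 0, "az": 0},
  {"fingers": 0.8, "x": 0, "y": 0, "z": 0.01, "ax": 0, "ay": 0, "az": 0},
  {"fingers": 0.8, "x": 0, "y": 0, "z": 0, "ax": 0, "ay": 0, "az": 0},
  {"fingers": 0.8, "x": 0, "y": 0, "z": 0, "ax": 0, "ay": 0, "az": 0},
])

```text
clock: 36.97
tcp_pos: [0.559, 0.0153, 0.1084]
orientation: [-0.001, -3.141, 0.0]
contact_force: [-0.6, -0.1, 0.3]
grip_width: 0.0774
gripper_force: 0.0
```

```bash
python3 - <<'E'
from h import *
o=r.get_obs();print(o['tcp_pos'],o['grip_width'])
f,p=grab('scene');bystep(p,.56,.014,.06,.10,.15);body(p,f['frame'],.5236,.3676,.04)
f,p=grab('top');m=(abs(p[...,0]-.5236)<.03)&(abs(p[...,1]-.3676)<.03)&(p[...,2]>.125);q=p[m].astype(np.float32);print(len(q),cv2.minEnclosingCircle(q[:,:2]) if len(q) else '')
E
```

```text
[0.55902313 0.01531562 0.10842481] 0.07739559392274907
0.1 40 [ 0.552 -0.012  0.1  ] [0.59  0.038 0.11 ]
0.11 162 [ 0.537 -0.013  0.11 ] [0.62  0.037 0.12 ]
0.13 8 [ 0.55  -0.026  0.134] [0.571 0.058 0.14 ]
0.14 27 [ 0.551 -0.038  0.142] [0.573 0.064 0.15 ]
amber 426 min [0.5124 0.3405 0.0123] max [0.5542 0.3917 0.11  ] ymid 0.3661Traceback (most recent call last):
  File "<stdin>", line 4, in <module>
cv2.error: OpenCV(4.12.0) /io/opencv/modules/imgproc/src/shapedescr.cpp:201: error: (-215:Assertion failed) count >= 0 && (depth == CV_32F || depth == CV_32S) in function 'minEnclosingCircle'
```

Narrow bottle is back within about 1 mm. Now grip the jar.

arm_command([
  {"fingers": 0.8, "x": 0, "y": 0, "z": 0.014, "ax": 0, "ay": 0, "az": 0},
  {"fingers": 0.8, "x": 0, "y": 0, "z": 0.012, "ax": 0, "ay": 0, "az": 0},
  {"fingers": 0.8, "x": 0, "y": 0, "z": 0.005, "ax": 0, "ay": 0, "az": 0},
  {"fingers": 0.8, "x": 0, "y": 0, "z": 0, "ax": 0, "ay": 0, "az": 0},
  {"fingers": -1, "x": 0, "y": 0, "z": 0, "ax": 0, "ay": 0, "az": 0},
  {"fingers": -1, "x": 0, "y": 0, "z": 0, "ax": 0, "ay": 0, "az": 0},
  {"fingers": -1, "x": 0, "y": 0, "z": 0, "ax": 0, "ay": 0, "az": 0},
  {"fingers": -1, "x": 0, "y": 0, "z": 0, "ax": 0, "ay": 0, "az": 0},
  {"fingers": -1, "x": 0, "y": 0, "z": 0, "ax": 0, "ay": 0, "az": 0},
])

```text
clock: 37.82
tcp_pos: [0.5598, 0.0153, 0.0781]
orientation: [0.001, 3.14, 0.0]
contact_force: [-0.4, -1.2, 6.0]
grip_width: 0.0507
gripper_force: 63.4
```

arm_command([
  {"fingers": -1, "x": 0, "y": 0, "z": -0.008, "ax": 0, "ay": 0, "az": 0},
  {"fingers": -1, "x": 0, "y": 0, "z": -0.015, "ax": 0, "ay": 0, "az": 0},
  {"fingers": -1, "x": 0, "y": 0, "z": -0.02, "ax": 0, "ay": 0, "az": 0},
  {"fingers": -1, "x": 0, "y": 0, "z": -0.02, "ax": 0, "ay": 0, "az": 0},
  {"fingers": -1, "x": 0, "y": 0, "z": -0.012, "ax": 0, "ay": 0, "az": 0},
  {"fingers": -1, "x": 0.004, "y": 0.012, "z": 0, "ax": 0, "ay": 0, "az": 0},
  {"fingers": -1, "x": 0.008, "y": 0.022, "z": 0, "ax": 0, "ay": 0, "az": 0},
  {"fingers": -1, "x": 0.012, "y": 0.032, "z": 0, "ax": 0, "ay": 0, "az": 0},
  {"fingers": -1, "x": 0.012, "y": 0.032, "z": 0, "ax": 0, "ay": 0, "az": 0},
  {"fingers": -1, "x": 0.012, "y": 0.032, "z": 0, "ax": 0, "ay": 0, "az": 0},
])

```text
clock: 38.65
tcp_pos: [0.509, 0.1473, 0.1511]
orientation: [-0.001, -3.14, 0.0]
contact_force: [1.3, 0.9, -3.3]
grip_width: 0.0508
gripper_force: 63.5
```

arm_command([
  {"fingers": -1, "x": 0.012, "y": 0.032, "z": 0, "ax": 0, "ay": 0, "az": 0},
  {"fingers": -1, "x": 0.012, "y": 0.032, "z": 0, "ax": 0, "ay": 0, "az": 0},
  {"fingers": -1, "x": 0.012, "y": 0.032, "z": 0, "ax": 0, "ay": 0, "az": 0},
  {"fingers": -1, "x": 0.012, "y": 0.032, "z": 0, "ax": 0, "ay": 0, "az": 0},
  {"fingers": -1, "x": 0.008, "y": 0.023, "z": 0, "ax": 0, "ay": 0, "az": 0},
  {"fingers": -1, "x": 0.003, "y": 0.011, "z": 0, "ax": 0, "ay": 0, "az": 0},
  {"fingers": -1, "x": 0, "y": 0, "z": 0, "ax": 0, "ay": 0, "az": 0},
  {"fingers": -1, "x": 0, "y": 0, "z": 0, "ax": 0, "ay": 0, "az": 0},
])

```text
clock: 39.32
tcp_pos: [0.4513, 0.3072, 0.1513]
orientation: [0.001, -3.14, 0.002]
contact_force: [0.3, -0.3, -3.5]
grip_width: 0.0505
gripper_force: 63.5
```

```bash
python3 - <<'E'
from h import *
o=r.get_obs();print(o['tcp_pos'],o['grip_width'],o['contact_force'])
f,p=grab('scene');body(p,f['frame'],.4533,.306,.04,.07,.17)
D=np.load('scene0.npz');body(D['p'],D['rgb'],.4533,.306,.04)
E
```

```text
[0.45130168 0.30722479 0.15126177] 0.05049605427053711 [ 0.32843046 -0.25211963 -3.5055367 ]
amber 382 min [0.4595 0.2779 0.0769] max [0.4852 0.3296 0.1639] ymid 0.3038
amber 265 min [0.4549 0.2762 0.0154] max [0.4836 0.3292 0.0924] ymid 0.3027
```

arm_command([
  {"fingers": -1, "x": 0, "y": 0, "z": 0.012, "ax": 0, "ay": 0, "az": 0},
  {"fingers": -1, "x": 0, "y": 0, "z": 0.02, "ax": 0, "ay": 0, "az": 0},
  {"fingers": -1, "x": 0, "y": 0, "z": 0.018, "ax": 0, "ay": 0, "az": 0},
  {"fingers": -1, "x": 0, "y": 0, "z": 0.01, "ax": 0, "ay": 0, "az": 0},
  {"fingers": -1, "x": 0, "y": 0, "z": 0.006, "ax": 0, "ay": 0, "az": 0},
  {"fingers": -1, "x": 0, "y": 0, "z": 0.002, "ax": 0, "ay": 0, "az": 0},
  {"fingers": -1, "x": 0, "y": 0, "z": 0, "ax": 0, "ay": 0, "az": 0},
  {"fingers": -1, "x": 0, "y": 0, "z": 0, "ax": 0, "ay": 0, "az": 0},
])

```text
clock: 40.03
tcp_pos: [0.4528, 0.3076, 0.0848]
orientation: [0.002, 3.141, 0.001]
contact_force: [-0.6, 0.1, -2.7]
grip_width: 0.0506
gripper_force: 63.4
```

arm_command([
  {"fingers": -1, "x": 0, "y": 0, "z": 0.001, "ax": 0, "ay": 0, "az": 0},
  {"fingers": -1, "x": 0, "y": 0, "z": 0.001, "ax": 0, "ay": 0, "az": 0},
  {"fingers": -1, "x": 0, "y": 0, "z": 0, "ax": 0, "ay": 0, "az": 0},
])

```text
clock: 40.28
tcp_pos: [0.4523, 0.3077, 0.0824]
orientation: [0.001, 3.141, 0.001]
contact_force: [-0.5, -0.2, -3.2]
grip_width: 0.0509
gripper_force: 63.4
```

arm_command([
  {"fingers": -1, "x": 0, "y": 0, "z": 0.001, "ax": 0, "ay": 0, "az": 0},
  {"fingers": -1, "x": 0, "y": 0, "z": 0.001, "ax": 0, "ay": 0, "az": 0},
  {"fingers": -1, "x": 0, "y": 0, "z": 0.001, "ax": 0, "ay": 0, "az": 0},
  {"fingers": -1, "x": 0, "y": 0, "z": 0, "ax": 0, "ay": 0, "az": 0},
])

```text
clock: 40.62
tcp_pos: [0.4523, 0.3075, 0.0791]
orientation: [0.001, 3.141, 0.0]
contact_force: [-0.6, -0.6, -3.6]
grip_width: 0.0506
gripper_force: 63.5
```

arm_command([
  {"fingers": -1, "x": 0, "y": 0, "z": 0.0007, "ax": 0, "ay": 0, "az": 0},
  {"fingers": -1, "x": 0, "y": 0, "z": 0, "ax": 0, "ay": 0, "az": 0},
])

```text
clock: 40.78
tcp_pos: [0.4526, 0.3076, 0.0791]
orientation: [0.001, 3.141, 0.001]
contact_force: [-1.6, -1.7, 5.6]
grip_width: 0.0506
gripper_force: 64.3
```

arm_command([
  {"fingers": 0.4, "x": 0, "y": 0, "z": 0, "ax": 0, "ay": 0, "az": 0},
  {"fingers": 0.8, "x": 0, "y": 0, "z": 0, "ax": 0, "ay": 0, "az": 0},
  {"fingers": 0.8, "x": 0, "y": 0, "z": 0, "ax": 0, "ay": 0, "az": 0},
  {"fingers": 0.8, "x": 0, "y": 0, "z": 0, "ax": 0, "ay": 0, "az": 0},
  {"fingers": 0.8, "x": 0, "y": 0, "z": -0.01, "ax": 0, "ay": 0, "az": 0},
  {"fingers": 0.8, "x": 0, "y": 0, "z": -0.025, "ax": 0, "ay": 0, "az": 0},
  {"fingers": 0.8, "x": 0, "y": 0, "z": -0.03, "ax": 0, "ay": 0, "az": 0},
  {"fingers": 0.5, "x": 0, "y": 0, "z": -0.03, "ax": 0, "ay": 0, "az": 0},
  {"fingers": 0.5, "x": -0.01, "y": -0.016, "z": -0.005, "ax": 0, "ay": 0, "az": 0},
  {"fingers": 0.5, "x": -0.018, "y": -0.03, "z": 0, "ax": 0, "ay": 0, "az": 0},
])

```text
clock: 41.62
tcp_pos: [0.4801, 0.2666, 0.1821]
orientation: [-0.011, 3.137, 0.009]
contact_force: [1.1, -0.1, -0.0]
grip_width: 0.064
gripper_force: 0.0
```

arm_command([
  {"fingers": 0.5, "x": -0.02, "y": -0.032, "z": 0, "ax": 0, "ay": 0, "az": 0},
  {"fingers": 0.5, "x": -0.02, "y": -0.032, "z": 0, "ax": 0, "ay": 0, "az": 0},
  {"fingers": 0.5, "x": -0.02, "y": -0.032, "z": 0, "ax": 0, "ay": 0, "az": 0},
  {"fingers": 0.5, "x": -0.02, "y": -0.032, "z": 0, "ax": 0, "ay": 0, "az": 0},
  {"fingers": 0.5, "x": -0.02, "y": -0.032, "z": 0, "ax": 0, "ay": 0, "az": 0},
  {"fingers": 0.5, "x": -0.02, "y": -0.032, "z": 0, "ax": 0, "ay": 0, "az": 0},
  {"fingers": 0.5, "x": -0.02, "y": -0.032, "z": 0, "ax": 0, "ay": 0, "az": 0},
  {"fingers": 0.5, "x": -0.013, "y": -0.021, "z": 0, "ax": 0, "ay": 0, "az": 0},
  {"fingers": 0.5, "x": -0.004, "y": -0.006, "z": 0.015, "ax": 0, "ay": 0, "az": 0},
  {"fingers": 0.5, "x": 0, "y": 0, "z": 0.02, "ax": 0, "ay": 0, "az": 0},
])

```text
clock: 42.45
tcp_pos: [0.6399, 0.0064, 0.1457]
orientation: [0.009, 3.136, -0.002]
contact_force: [1.1, 0.3, -0.7]
grip_width: 0.0642
gripper_force: 0.0
```

arm_command([
  {"fingers": 0.5, "x": 0, "y": 0, "z": 0.015, "ax": 0, "ay": 0, "az": 0},
  {"fingers": 0.5, "x": 0, "y": 0, "z": 0.005, "ax": 0, "ay": 0, "az": 0},
  {"fingers": 0.5, "x": 0, "y": 0, "z": 0, "ax": 0, "ay": 0, "az": 0},
  {"fingers": 0.5, "x": 0, "y": 0, "z": 0, "ax": 0, "ay": 0, "az": 0},
])

```text
clock: 42.78
tcp_pos: [0.6373, 0.0106, 0.1242]
orientation: [0.0, 3.141, 0.0]
contact_force: [-0.1, 0.6, -0.1]
grip_width: 0.064
gripper_force: 0.0
```

```bash
python3 - <<'E'
from h import *
o=r.get_obs();print(o['tcp_pos'],o['grip_width'])
f,p=grab('scene');bystep(p,.64,.011,.06,.11,.17);body(p,f['frame'],.4533,.306,.04);body(p,f['frame'],.5236,.3676,.04)
E
```

```text
[0.63730594 0.0106334  0.12419761] 0.06400663295846457
0.11 45 [ 0.628 -0.01   0.11 ] [0.658 0.025 0.12 ]
0.12 85 [ 0.62  -0.011  0.12 ] [0.656 0.025 0.126]
0.15 28 [ 0.642 -0.035  0.151] [0.653 0.054 0.16 ]
0.16 24 [ 0.64  -0.035  0.16 ] [0.652 0.054 0.17 ]
0.17 27 [ 0.642 -0.034  0.17 ] [0.651 0.054 0.18 ]
amber 331 min [0.461  0.2777 0.0086] max [0.4871 0.33   0.0916] ymid 0.3039
amber 428 min [0.515  0.3406 0.0116] max [0.5538 0.3921 0.1113] ymid 0.3663
```

arm_command([
  {"fingers": 0.5, "x": 0.001, "y": -0.002, "z": 0.012, "ax": 0, "ay": 0, "az": 0},
  {"fingers": 0.5, "x": 0, "y": 0, "z": 0.01, "ax": 0, "ay": 0, "az": 0},
  {"fingers": 0.5, "x": 0, "y": 0, "z": 0.005, "ax": 0, "ay": 0, "az": 0},
  {"fingers": 0.5, "x": 0, "y": 0, "z": 0, "ax": 0, "ay": 0, "az": 0},
  {"fingers": -1, "x": 0, "y": 0, "z": 0, "ax": 0, "ay": 0, "az": 0},
  {"fingers": -1, "x": 0, "y": 0, "z": 0, "ax": 0, "ay": 0, "az": 0},
  {"fingers": -1, "x": 0, "y": 0, "z": 0, "ax": 0, "ay": 0, "az": 0},
  {"fingers": -1, "x": 0, "y": 0, "z": 0, "ax": 0, "ay": 0, "az": 0},
  {"fingers": -1, "x": 0, "y": 0, "z": 0, "ax": 0, "ay": 0, "az": 0},
  {"fingers": -1, "x": 0, "y": 0, "z": 0, "ax": 0, "ay": 0, "az": 0},
])

```text
clock: 43.67
tcp_pos: [0.6364, 0.0086, 0.097]
orientation: [0.001, 3.141, 0.001]
contact_force: [-2.4, 0.7, 6.3]
grip_width: 0.0356
gripper_force: 60.2
```

arm_command([
  {"fingers": -1, "x": 0, "y": 0, "z": -0.008, "ax": 0, "ay": 0, "az": 0},
  {"fingers": -1, "x": 0, "y": 0, "z": -0.015, "ax": 0, "ay": 0, "az": 0},
  {"fingers": -1, "x": 0, "y": 0, "z": -0.02, "ax": 0, "ay": 0, "az": 0},
  {"fingers": -1, "x": 0, "y": 0, "z": -0.02, "ax": 0, "ay": 0, "az": 0},
  {"fingers": -1, "x": 0, "y": 0, "z": -0.012, "ax": 0, "ay": 0, "az": 0},
  {"fingers": -1, "x": 0.006, "y": 0.012, "z": 0, "ax": 0, "ay": 0, "az": 0},
  {"fingers": -1, "x": 0.012, "y": 0.022, "z": 0, "ax": 0, "ay": 0, "az": 0},
  {"fingers": -1, "x": 0.016, "y": 0.032, "z": 0, "ax": 0, "ay": 0, "az": 0},
  {"fingers": -1, "x": 0.016, "y": 0.032, "z": 0, "ax": 0, "ay": 0, "az": 0},
  {"fingers": -1, "x": 0.016, "y": 0.032, "z": 0, "ax": 0, "ay": 0, "az": 0},
])

```text
clock: 44.5
tcp_pos: [0.5676, 0.1402, 0.1699]
orientation: [-0.001, -3.139, 0.001]
contact_force: [0.1, 0.8, -3.6]
grip_width: 0.0362
gripper_force: 60.7
```

arm_command([
  {"fingers": -1, "x": 0.016, "y": 0.032, "z": 0, "ax": 0, "ay": 0, "az": 0},
  {"fingers": -1, "x": 0.016, "y": 0.032, "z": 0, "ax": 0, "ay": 0, "az": 0},
  {"fingers": -1, "x": 0.014, "y": 0.024, "z": 0, "ax": 0, "ay": 0, "az": 0},
  {"fingers": -1, "x": 0.006, "y": 0.012, "z": 0, "ax": 0, "ay": 0, "az": 0},
  {"fingers": -1, "x": 0.002, "y": 0.004, "z": 0, "ax": 0, "ay": 0, "az": 0},
  {"fingers": -1, "x": 0, "y": 0, "z": 0, "ax": 0, "ay": 0, "az": 0},
  {"fingers": -1, "x": 0, "y": 0, "z": 0, "ax": 0, "ay": 0, "az": 0},
])

```text
clock: 45.08
tcp_pos: [0.516, 0.2413, 0.1707]
orientation: [-0.002, -3.141, 0.002]
contact_force: [-0.3, -0.3, -4.0]
grip_width: 0.0356
gripper_force: 60.8
```

```bash
python3 - <<'E'
from h import *
o=r.get_obs();print(o['tcp_pos'],o['grip_width'],o['contact_force'])
f,p=grab('scene');body(p,f['frame'],.5177,.2407,.045,.06,.2)
for a in (.09,.11,.13,.15): body(p,f['frame'],.5177,.2407,.04,a,a+.02)
D=np.load('scene0.npz');body(D['p'],D['rgb'],.5177,.2407,.04)
for a in (.02,.04,.06,.08): body(D['p'],D['rgb'],.5177,.2407,.04,a,a+.02)
E
```

```text
[0.51601177 0.24130456 0.17073854] 0.03555181453748599 [-0.25955314 -0.30261566 -3.9991122 ]
amber 501 min [0.4769 0.2125 0.0756] max [0.5486 0.282  0.1775] ymid 0.2473
amber 78 min [0.5371 0.2142 0.0901] max [0.5486 0.2643 0.1084] ymid 0.2393
amber 95 min [0.5367 0.213  0.1102] max [0.5479 0.2641 0.1293] ymid 0.2386
amber 87 min [0.5377 0.214  0.1301] max [0.5486 0.2628 0.1499] ymid 0.2384
amber 139 min [0.4998 0.2122 0.1506] max [0.5485 0.2647 0.1699] ymid 0.2385
amber 437 min [0.5003 0.2127 0.0104] max [0.549  0.2631 0.1099] ymid 0.2379
amber 69 min [0.5383 0.2142 0.0204] max [0.5474 0.2602 0.0395] ymid 0.2372
amber 75 min [0.5389 0.2155 0.0405] max [0.5488 0.26   0.0598] ymid 0.2378
amber 72 min [0.5379 0.2139 0.0613] max [0.5494 0.2612 0.0798] ymid 0.2376
amber 149 min [0.4965 0.2125 0.0807] max [0.5503 0.2656 0.0997] ymid 0.239
```

arm_command([
  {"fingers": -1, "x": -0.0005, "y": 0, "z": 0.012, "ax": 0, "ay": 0, "az": 0},
  {"fingers": -1, "x": 0, "y": 0, "z": 0.02, "ax": 0, "ay": 0, "az": 0},
  {"fingers": -1, "x": 0, "y": 0, "z": 0.018, "ax": 0, "ay": 0, "az": 0},
  {"fingers": -1, "x": 0, "y": 0, "z": 0.01, "ax": 0, "ay": 0, "az": 0},
  {"fingers": -1, "x": 0, "y": 0, "z": 0.006, "ax": 0, "ay": 0, "az": 0},
  {"fingers": -1, "x": 0, "y": 0, "z": 0.002, "ax": 0, "ay": 0, "az": 0},
  {"fingers": -1, "x": 0, "y": 0, "z": 0, "ax": 0, "ay": 0, "az": 0},
  {"fingers": -1, "x": 0, "y": 0, "z": 0, "ax": 0, "ay": 0, "az": 0},
])

```text
clock: 45.8
tcp_pos: [0.5173, 0.2426, 0.104]
orientation: [0.001, 3.14, 0.001]
contact_force: [0.2, -0.4, -3.5]
grip_width: 0.0362
gripper_force: 60.8
```

arm_command([
  {"fingers": -1, "x": 0, "y": 0, "z": 0.001, "ax": 0, "ay": 0, "az": 0},
  {"fingers": -1, "x": 0, "y": 0, "z": 0.001, "ax": 0, "ay": 0, "az": 0},
  {"fingers": -1, "x": 0, "y": 0, "z": 0, "ax": 0, "ay": 0, "az": 0},
])

```text
clock: 46.05
tcp_pos: [0.5168, 0.2427, 0.1017]
orientation: [0.001, 3.141, 0.001]
contact_force: [-0.1, -0.2, -2.5]
grip_width: 0.0359
gripper_force: 60.8
```

arm_command([
  {"fingers": -1, "x": 0, "y": 0, "z": 0.001, "ax": 0, "ay": 0, "az": 0},
  {"fingers": -1, "x": 0, "y": 0, "z": 0.001, "ax": 0, "ay": 0, "az": 0},
  {"fingers": -1, "x": 0, "y": 0, "z": 0.001, "ax": 0, "ay": 0, "az": 0},
  {"fingers": -1, "x": 0, "y": 0, "z": 0, "ax": 0, "ay": 0, "az": 0},
])

```text
clock: 46.38
tcp_pos: [0.5165, 0.2424, 0.0982]
orientation: [-0.001, -3.141, 0.0]
contact_force: [0.2, 0.1, -4.5]
grip_width: 0.0361
gripper_force: 60.8
```

arm_command([
  {"fingers": -1, "x": 0, "y": 0, "z": 0.0007, "ax": 0, "ay": 0, "az": 0},
  {"fingers": -1, "x": 0, "y": 0, "z": 0, "ax": 0, "ay": 0, "az": 0},
])

```text
clock: 46.55
tcp_pos: [0.5169, 0.2427, 0.0981]
orientation: [0.001, 3.141, 0.001]
contact_force: [-1.1, 0.3, 0.2]
grip_width: 0.036
gripper_force: 61.2
```

arm_command([
  {"fingers": 0.0, "x": 0, "y": 0, "z": 0.0003, "ax": 0, "ay": 0, "az": 0},
  {"fingers": 0.4, "x": 0, "y": 0, "z": 0, "ax": 0, "ay": 0, "az": 0},
  {"fingers": 0.5, "x": 0, "y": 0, "z": 0, "ax": 0, "ay": 0, "az": 0},
  {"fingers": 0.5, "x": 0, "y": 0, "z": 0, "ax": 0, "ay": 0, "az": 0},
  {"fingers": 0.5, "x": 0, "y": 0, "z": -0.01, "ax": 0, "ay": 0, "az": 0},
  {"fingers": 0.5, "x": 0, "y": 0, "z": -0.025, "ax": 0, "ay": 0, "az": 0},
  {"fingers": 0.5, "x": 0, "y": 0, "z": -0.035, "ax": 0, "ay": 0, "az": 0},
  {"fingers": 0.5, "x": 0, "y": 0, "z": -0.035, "ax": 0, "ay": 0, "az": 0},
  {"fingers": 0.5, "x": 0, "y": -0.03, "z": -0.01, "ax": 0, "ay": 0, "az": 0},
  {"fingers": 0.5, "x": 0, "y": -0.04, "z": 0, "ax": 0, "ay": 0, "az": 0},
])

```text
clock: 47.38
tcp_pos: [0.5187, 0.1767, 0.2171]
orientation: [-0.01, 3.134, 0.008]
contact_force: [0.8, -0.3, -0.1]
grip_width: 0.0642
gripper_force: 0.0
```

arm_command([
  {"fingers": 0.5, "x": 0, "y": -0.04, "z": 0, "ax": 0, "ay": 0, "az": 0},
  {"fingers": 0.5, "x": 0, "y": -0.04, "z": 0, "ax": 0, "ay": 0, "az": 0},
  {"fingers": 0.5, "x": 0, "y": -0.04, "z": 0, "ax": 0, "ay": 0, "az": 0},
  {"fingers": 0.5, "x": 0, "y": -0.04, "z": 0, "ax": 0, "ay": 0, "az": 0},
  {"fingers": 0.5, "x": 0, "y": -0.03, "z": 0, "ax": 0, "ay": 0, "az": 0},
  {"fingers": 0.5, "x": 0, "y": -0.015, "z": 0, "ax": 0, "ay": 0, "az": 0},
  {"fingers": 0.5, "x": 0, "y": 0, "z": 0, "ax": 0, "ay": 0, "az": 0},
  {"fingers": 0.5, "x": 0, "y": 0, "z": 0, "ax": 0, "ay": 0, "az": 0},
])

```text
clock: 48.05
tcp_pos: [0.5166, -0.0331, 0.2131]
orientation: [0.004, 3.141, 0.001]
contact_force: [0.7, -0.0, 0.2]
grip_width: 0.0639
gripper_force: 0.0
```

```bash
python3 - <<'E'
from h import *
f,p=grab('top','t14.png');D=np.load('top0.npz')['p']
def cc(P,x,y,lo,hi,w=.035):
    m=(abs(P[...,0]-x)<w)&(abs(P[...,1]-y)<w)&(P[...,2]>lo)&(P[...,2]<hi);q=P[m]
    return (len(q),q.mean(0).round(4)) if len(q) else 0
for nm,a in dict(narrow=(.5236,.3676,.125,.14),wide=(.4533,.306,.108,.125),square=(.5177,.2407,.117,.13),crucible=(.4566,.2409,.03,.05),dish=(.46,.37,.02,.03),flask=(.705,.193,.085,.12),weigh=(.512,-.3086,.1,.15)).items(): print(nm,cc(D,*a),cc(p,*a))
im=cv2.imread('pics/t14.png')
cv2.imwrite('pics/t14c.png',cv2.resize(im[100:290,70:450],None,fx=2.1,fy=2.1,interpolation=cv2.INTER_CUBIC))
E
```

```text
narrow (131, array([0.5237, 0.3676, 0.1311])) (131, array([0.5234, 0.3689, 0.131 ]))
wide (351, array([0.4533, 0.306 , 0.1147])) (355, array([0.4545, 0.3062, 0.1148]))
square (190, array([0.5178, 0.2406, 0.1228])) (192, array([0.5176, 0.2432, 0.1229]))
crucible (223, array([0.4573, 0.2405, 0.0371])) (223, array([0.4571, 0.2406, 0.0368]))
dish (51, array([0.4599, 0.375 , 0.0247])) (52, array([0.4594, 0.3749, 0.0242]))
flask (99, array([0.7041, 0.193 , 0.104 ])) (102, array([0.7038, 0.1929, 0.1038]))
weigh 0 (373, array([ 0.5124, -0.3054,  0.1224]))
```

View pics/t14c.png

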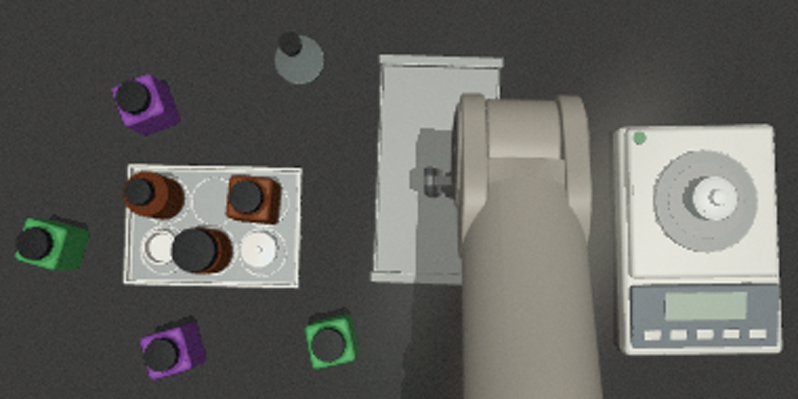

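The picture shows all three tall bottles back in the storage tray (px (140,190), (255,198), (200,250)), each within 3 mm of its start. The weighing bottle is centred on the pan (px (715,198)), and the arm is clear of everything.

```bash
python3 -c "
from bench import r
print(r.hand_in())"
```

```text
the job is handed in; nothing more can be done
None
```

I handed the job in at about 48 s: by my last camera check the weighing bottle is within about 3 mm of the pan's centre, all three tall bottles are within 3 mm of where they started, and the crucible, dish and flask have not moved; no verdict came back.

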